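# Restock the spring-fed sugar shaker rack and clip its price tag on

### The arm

A 6-joint arm with a two-finger parallel gripper is mounted at the origin on a cart in front of the work surface, level with it; the furniture and walls round the work are solid. World frame = base frame: x ahead of the robot, y to its left, z up, the work surface at z = 0. Lengths are in mm, angles in rad, forces in N, time in s.
With the tool pointing down it reaches from about 350 to 975 mm from the base axis. Payload 7.1 kg.
Tool frame: the origin (TCP) lies midway between the tips of the shut fingers; the grasp point (between the pads) lies 19 mm behind it; z points along the fingers, y is the line along which they close (so a half turn about z gives the same grasp; the last joint's range is limited). The gripper opens to 88 mm and grips with 3 to 60 N. Pads are 20 mm wide; open, the fingers measure 115 mm over their backs; the gripper's body (75 mm by 178 mm) begins 61 mm behind the grasp point.
Start: joints at [-1.23, 0.423, 1.63, -0, 1.089, -0.019], TCP at [220.071, -584.956, 222.675] pointing down, gripper open.
Joint ranges: [-3, 3], [-0.9, 2.11], [0.09, 2.58], [-1.31, 4.45], [0.11, 2.69], [-2.54, 2.54]. Speed limits (rad/s): [2.39, 2.39, 3.01, 3.14, 3.14, 3.14].

### API

Orientations are given as a rotation vector (axis times angle).
In Python, from workcell import ctrl gives the robot as it stands.
- The arm moves only by the shell command python3 -m inch 'ROWS' [OPENING]. ROWS is JSON, a list of rows, each an object with "xyz": the shift along the tool's x, y, z in mm, a list of three; "rot": the turn, a rotation vector about the tool's x, y, z in rad, a list of three. In form: [{"xyz": [dx, dy, dz], "rot": [ax, ay, az]}, ...]. A call has 1 to 12 rows; each row is the pose to reach, as a shift and turn from the pose commanded when the call began, along the tool's axes at that moment; what a row does not reach only later rows make up. A row lasts 1/12 s, in which the tool goes at most 41.7 mm and 7.16 degrees, less where a joint would pass 70% of its speed; a pose out of reach is approached as far as the arm can. A call with a gripper value outside its range is refused whole. OPENING is the closure in counts, from 0 (fully open) to 255 (shut), set as the call begins (- or left out, the last holds). The fingers move at their own pace and stop on an object; the grip force is fixed at half the most. Time passes only in rows, so rows that repeat a pose let the fingers close. It gives the time, the measured TCP pose, the force, the opening and the grip force at its end, in the units of the state.
- ctrl.get_obs(): the state, without advancing time (a new reading comes with each control period).
- ctrl.get_image(name): name is "scene" or "top" or "wrist"; returns the picture (384x512x3 uint8, red, green, blue); there is no depth.
- ctrl.camera_model(name): a dict with "fx", "fy", "cx", "cy" (pixels), "position" and "attitude" of the camera in the world. Camera axes: x right, y up, looking along -z (the intrinsics and any distortion apply to the point x, -y, -z); pixel columns grow to the right and rows downward; lengths in mm; the calibration is good to about 2 mm. The wrist camera is an equidistant fisheye: a pixel r from the principal point sees the ray r / f radians off the axis. A picture is of the moment at which its call begins: read the wrist's pose just before it. camera_model takes no time and is no camera call; for the wrist camera it gives the pose at the moment of the call.
- ctrl.close_job(): hands the job in; it is judged then, once.
The state is a dict: "t": time; "qpos": joint angles; "qvel": joint speeds; "joint_torque": joint torques, N m; "ee_pos": TCP position; "orientation": TCP orientation; "ft_force": force on the tool from outside, world axes, zero at the start; "moment": the same for the moment, N m; "width": finger opening in mm; "grasp_force": force on a finger pad.
Only numpy, scipy, OpenCV 4.12 (cv2) and the standard library are available. Lean on these libraries where they do the work, as an engineer would, in place of code of your own. Each camera call takes 0.05 s, during which the arm holds its last target. There are 200 camera calls.

### The job

Restock the shaker rack: pull its red sprung knob right back and push it sideways into the holding notch so that the pusher stays back by itself, then stand every sugar shaker within reach on the counter upright in the lane and only then free the knob from the notch, so that the pusher presses the row against the front lip. At any time, clip the price tag's snap hook through its sprung gate round the left leg of the steel eye in front of the rack, and leave it lying there with the gate shut. Do not disturb the orange mug.

Things in the scene. Friction and masses are not known exactly. Their poses are not given: they have to be found in the camera images.
- rack: Fixed single-file lane, wooden base, aluminium rails. Origin on the counter under the middle of the front lip's inner face; x along the lane to the back, y left, z up. Lane floor at z = 6 mm, inside width 51 mm, rails and lip 6 mm thick, tops at 46 mm. With the pusher parked x = 0 to 191 mm is free (four shakers take 176 mm).
- notch (a point): Middle of the 16 mm wide holding notch, marked red, in the top of the rack's right rail: rack x = 210 mm, y = -28.5 mm, z = 46 mm. Axes as the rack's.
- pusher (a joint): Travel of the black pusher plate (48 mm wide, top at z = 65 mm) along rack x: 0 m at the lip, 0.190 at the back stop. A spring pulls it to 0 (4 N at 0, 8 N at the back); let go, it snaps forward unless the knob's tab is in the notch, where it rests at about 0.187. Plate's front face: rack x = 4 mm + travel. The knob moves with it.
- knob (a joint): Sideways travel of the red knob on the pusher: 0 m in the middle, to 0.014 m towards rack -y. No spring, 1 N friction. Its steel tab, 10 mm wide along x, goes into the notch only with the pusher fully back (the back stop lines it up); beyond 0.008 it holds. Elsewhere the tab meets the rail after 3 mm. Below 0.003 the pusher is free.
- knob_grip (a point): Grip point on the axis of the red knob, an upright post 16 x 16 mm (sides along rack x and y), 88 mm above the counter; the post's top is at 106 mm. It stands 16 mm behind the pusher plate's front face. Grip from above across rack y, fingertips above the rails and the plate (65 mm).
- tag: Loose price tag with snap hook, lying flat, 150 mm long, 0.09 kg. Origin: underside, middle of the gate line; x out of the hook's mouth, y left, z up. Hook: a U of 8 mm bar, centre line 4 mm up, arms at y = +-17.5 mm, flared at the mouth to x = 12 mm, closed end at x = -52 mm, 27 mm wide and 45 mm deep inside. Blue plate 46 mm wide from x = -52 to -132 mm.
- tag_grip (a point): Grip point in the tag's yellow rib (50 mm along tag x, 14 mm wide along tag y, 6 to 46 mm above the underside): tag x = -95 mm, y = 0, 36 mm above the underside. Axes as the tag's.
- gate (a joint): Angle of the 26 mm brass gate across the hook's mouth, hinged at tag x = 0, y = +13.5 mm: 0 shut, swings only inwards (tag -x) to 1.4 rad, sprung shut (2 to 4 N to press). To clip, push the level tag along its x, the leg at tag y about -4 mm, till the leg is at tag x = -30 to -43 mm; the gate then shuts behind it.
- eye_leg (a point): Axis of the eye's left leg, 20 mm above the counter (rack x = -38, y = 15 mm; axes as the rack's). The eye is an upright arch of 8 mm steel bar on a 6 mm foot, top bar at z = 66 mm, other leg 75 mm away towards rack -y. Clip with the tag's x along rack -y, its underside 10 to 30 mm above the counter. The lip is 32 mm behind.
- shaker0: Refillable sugar shaker, round, 44 mm across and 90 mm tall, clear glass body half full of light brown sugar, grey domed top with holes (the body is 44 mm wide up to 66 mm, the top 34 mm wide), 0.11 kg. Grip it 60 to 66 mm up, so that the fingertips clear the rails. Origin: centre of its underside, z up. Three or four of shaker0..shaker3 are present (None: absent).
- shaker1: Sugar shaker like shaker0.
- shaker2: Sugar shaker like shaker0.
- shaker3: Sugar shaker like shaker0.
- mug: Orange mug, 80 x 112 x 94 mm, standing to the right; leave alone. Origin: underside. A receipt printer, fixed, is left of the rack, x 0.505 to 0.695, y -0.155 to -0.01: its cover stands open, up to 0.22 m high near x 0.65: carry things round in front of it.
Mind the look-alikes: they are no part of the job. Leave any blue or purple look-alike of the shaker0 alone.

How it is judged (in metres and radians):
On the way, in this order (a step that is already met when the one before it is completed fails the run):
1. the pusher is parked at the back, the knob in the notch, and nobody holds it (value of joint pusher above 0.18 m and value of joint knob above 0.008 m and contact force between the fingers and pusher below 0.1 N), for 0.4 s.
2. every shaker that is there stands upright in the lane, the pusher still parked (x of shaker0 in the frame of rack between 0.012 and 0.19 m and y of shaker0 in the frame of rack between -0.012 and 0.012 m and z of shaker0 in the frame of rack between -0.002 and 0.016 m and angle between each of shaker0, shaker1, shaker2, shaker3's own z axis and vertical below 0.15 rad and x of shaker1 in the frame of rack between 0.012 and 0.19 m and y of shaker1 in the frame of rack between -0.012 and 0.012 m and z of shaker1 in the frame of rack between -0.002 and 0.016 m and x of shaker2 in the frame of rack between 0.012 and 0.19 m and y of shaker2 in the frame of rack between -0.012 and 0.012 m and z of shaker2 in the frame of rack between -0.002 and 0.016 m and x of shaker3 in the frame of rack between 0.012 and 0.19 m and y of shaker3 in the frame of rack between -0.012 and 0.012 m and z of shaker3 in the frame of rack between -0.002 and 0.016 m and value of joint pusher above 0.18 m and value of joint knob above 0.008 m and contact force between the fingers and shaker0 below 0.1 N and contact force between the fingers and shaker1 below 0.1 N and contact force between the fingers and shaker2 below 0.1 N and contact force between the fingers and shaker3 below 0.1 N), for 0.2 s.
3. the knob is out of the notch and the pusher, let go, presses the row against the front lip (contact force between the fingers and pusher below 0.1 N and x of any of shaker0, shaker1, shaker2, shaker3 in the frame of rack below 0.034 m and value of joint knob below 0.006 m and value of joint pusher below 0.182 m and contact force between pusher and anything else above 1 N and velocity of joint pusher below 0.02 m/s), for 0.3 s.
At the end, for the whole second after the job is handed in: Every present shaker upright (0.15 rad) in the lane, the first under 34 mm from the lip (to its centre); knob under 6 mm out, pusher pressing the row by itself (over 1 N); the eye's leg inside the tag's hook, gate under 0.2 rad, tag within 0.5 rad of flat, under 50 mm high and at rest (all of step 3 and x of shaker0 in the frame of rack between 0.012 and 0.19 m and y of shaker0 in the frame of rack between -0.012 and 0.012 m and z of shaker0 in the frame of rack between -0.002 and 0.016 m and angle between each of shaker0, shaker1, shaker2, shaker3's own z axis and vertical below 0.15 rad and x of shaker1 in the frame of rack between 0.012 and 0.19 m and y of shaker1 in the frame of rack between -0.012 and 0.012 m and z of shaker1 in the frame of rack between -0.002 and 0.016 m and x of shaker2 in the frame of rack between 0.012 and 0.19 m and y of shaker2 in the frame of rack between -0.012 and 0.012 m and z of shaker2 in the frame of rack between -0.002 and 0.016 m and x of shaker3 in the frame of rack between 0.012 and 0.19 m and y of shaker3 in the frame of rack between -0.012 and 0.012 m and z of shaker3 in the frame of rack between -0.002 and 0.016 m and x of eye_leg in the frame of tag between -0.05 and -0.004 m and y of eye_leg in the frame of tag between -0.016 and 0.016 m and value of joint gate below 0.2 rad and angle between tag's own z axis and vertical below 0.5 rad and height (world z) of tag below 0.05 m and linear speed of tag below 0.03 m/s); the robot touches nothing.
It fails at once if the mug is moved more than 60 mm or tipped (distance of mug from where it was at the start of the episode above 0.06 m or angle between mug's own z axis and vertical above 0.6 rad).
Of shaker0, shaker1, shaker2, shaker3 only 3 to 4 are there at a start; the rules pass over those that are not, and their reading is None.
At some moment in a run one of tag may be knocked a few centimetres aside while the robot is not near it.
It also fails if it takes over 208 s, if anything falls off the work surface, if the arm or the gripper's body presses on something with over 40 N, if the wrist force passes 120 N, or if a joint passes its speed limit or range.

## Working session

There is one attempt and no reset: what is moved stays moved. The work goes in short steps, Python scripts to look and compute and a shell command to move; the robot and the scene stay as the last step left them, time stands still between calls to the robot, and variables do not carry over. Pictures are saved under pics/ and viewed, at most 14 in all, crops included, and the job is handed in when it is done.

```bash
mkdir -p pics; ls; python3 - <<'E'
from workcell import ctrl
import cv2,numpy as np
o=ctrl.get_obs();print(o)
for n in ("scene","top"):
    m=ctrl.camera_model(n);print(n,m)
    cv2.imwrite(f"pics/{n}0.png",cv2.resize(ctrl.get_image(n)[:,:,::-1],(800,600),interpolation=cv2.INTER_CUBIC))
print(ctrl.camera_model("wrist"))
E
```

```text
pics
{'t': 0.0, 'qpos': array([-1.22999358e+00,  4.23838024e-01,  1.63069814e+00, -3.01232452e-05,
        1.08859498e+00, -1.89789109e-02]), 'qvel': array([ 0.0003267 , -0.0013893 ,  0.00032297,  0.00023508, -0.00097978,
       -0.00049169]), 'joint_torque': array([ 1.81618521e-03, -5.44617426e+01, -2.73665464e+01,  6.45052828e-02,
        2.28014379e-02, -1.06247696e-04]), 'ee_pos': array([ 219.88417923, -584.44219832,  221.90026019]), 'orientation': array([-3.08940364e+00, -5.61851216e-01,  4.28349926e-04]), 'ft_force': array([-0.508886  ,  0.84885629,  0.20894967]), 'moment': array([0.00462084, 0.01793081, 0.01059362]), 'grasp_force': 0.0, 'width': 87.35937595915142}
scene {'fx': 387.9065749346889, 'fy': 387.9065749346889, 'cx': 251.2712872019312, 'cy': 188.83592066330505, 'position': array([-82.6979121 , 630.76304788, 839.57910464]), 'attitude': array([ 0.37081866, -1.13881307, -2.23078534])}
top {'fx': 349.3456901544736, 'fy': 349.3456901544736, 'cx': 258.4011527913561, 'cy': 195.6735762309492, 'position': array([ 379.96390466, -170.87574145, 1001.60047895]), 'attitude': array([ 0.15682565, -0.12275201, -1.5478472 ])}
{'fx': 297.3186396354542, 'fy': 297.3186396354542, 'cx': 255.05600205730343, 'cy': 184.60326911638518, 'position': array([ 297.0999992 , -556.83184136,  383.43395956]), 'attitude': array([-0.26148694,  0.18332287, -1.20132721])}
```

View pics/scene0.png

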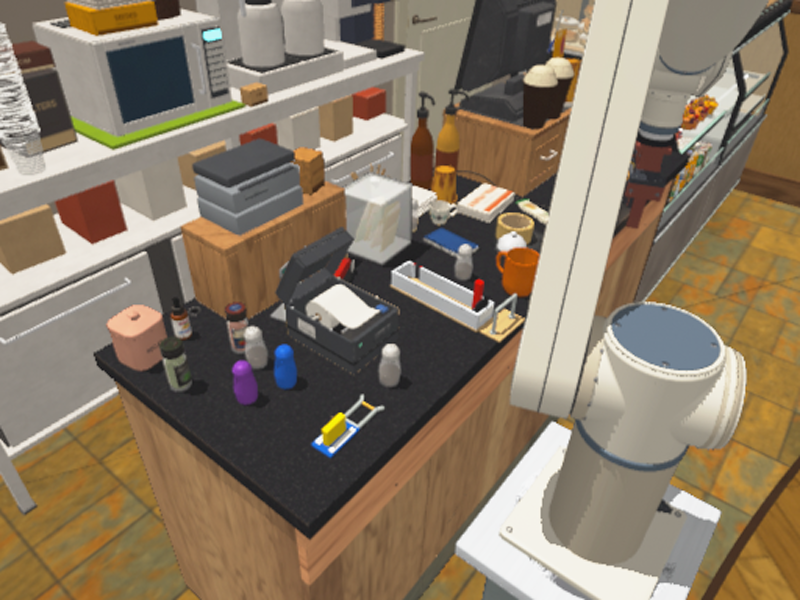

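View pics/top0.png

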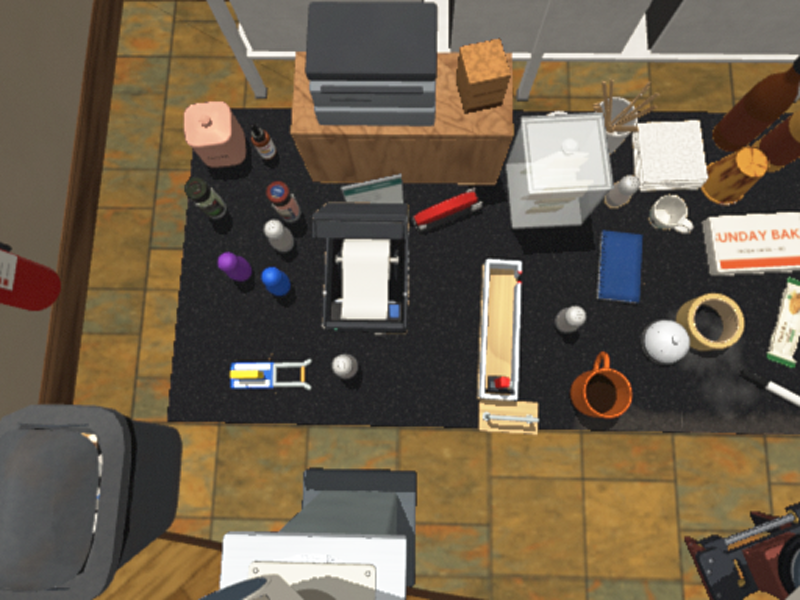

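The scene and top views show shakers at top-view pixels (278,234), (345,366), (570,319) and (622,190, needs a size and reach check). The blue and purple look-alikes are at (276,281) and (235,266). The tag is at (270,375), the rack at (500,330) with its knob at (503,382), and the eye at (508,418).

```bash
cat > h.py <<'E'
import numpy as np,cv2
from scipy.spatial.transform import Rotation as R
from workcell import ctrl
def ray(n,u,v,m=None):
    m=m or ctrl.camera_model(n)
    x=(u-m['cx'])/m['fx'];y=(v-m['cy'])/m['fy']
    if n=="wrist":
        r=np.hypot(x,y);s=np.sin(r)/max(r,1e-9);d=np.array([x*s,-y*s,-np.cos(r)])
    else: d=np.array([x,-y,-1.])
    return m['position'],R.from_rotvec(m['attitude']).apply(d)
def pt(n,u,v,z,m=None):
    p,d=ray(n,u,v,m);return p+d*(z-p[2])/d[2]
def px(n,P,m=None):
    m=m or ctrl.camera_model(n)
    c=R.from_rotvec(m['attitude']).inv().apply(np.array(P,float)-m['position']);x,y,z=c[0],-c[1],-c[2]
    if n=="wrist":
        a=np.arctan2(np.hypot(x,y),z)/max(np.hypot(x,y),1e-9);x,y=x*a,y*a
    else: x,y=x/z,y/z
    return np.array([x*m['fx']+m['cx'],y*m['fy']+m['cy']])
def tri(a,b):
    p,d=a;q,e=b;A=np.stack([d,-e],1);s=np.linalg.lstsq(A,q-p,rcond=None)[0]
    return (p+s[0]*d+q+s[1]*e)/2,np.linalg.norm(p+s[0]*d-q-s[1]*e)
E
python3 - <<'E'
from h import *
s=.64
def t(u,v,z):print((u,v),pt("top",u*s,v*s,z).round(0))
print("shakers top")
for u,v in [(270,224),(345,361),(576,314),(630,183)]: t(u,v,85)
print("rack corners z46");
for u,v in [(480,398),(519,398),(485,262),(522,262)]: t(u,v,46)
t(503,380,106)
print("eye");t(482,419,66);t(538,419,66)
print("tag");t(233,375,40);t(262,375,40);t(306,360,4);t(306,388,4)
print("mug");t(600,392,90)
# triangulate shaker tops
for a,b in [((270,224),(252,333)),((345,361),(390,350)),((576,314),(463,250)),((503,380),(479,282))]:
    print(tri(ray("top",a[0]*s,a[1]*s),ray("scene",b[0]*s,b[1]*s)))
print(px("scene",pt("top",630*s,183*s,85))/s)
# crops
im=ctrl.get_image("top");c=[cv2.resize(im[225:285,140:240],(700,420),interpolation=cv2.INTER_CUBIC)]
c=cv2.resize(im[160:285,290:420],(780,600)[::1],interpolation=cv2.INTER_CUBIC)
cv2.imwrite("pics/c1.png",c[:,:,::-1])
E
```

```text
shakers top
(270, 224) [688.  90.  85.]
(345, 361) [449. -52.  85.]
(576, 314) [ 536. -441.   85.]
(630, 183) [ 772. -544.   85.]
rack corners z46
(480, 398) [ 393. -283.   46.]
(519, 398) [ 394. -350.   46.]
(485, 262) [ 635. -293.   46.]
(522, 262) [ 636. -359.   46.]
(503, 380) [ 422. -313.  106.]
eye
(482, 419) [ 358. -284.   66.]
(538, 419) [ 360. -377.   66.]
tag
(233, 375) [424. 150.  40.]
(262, 375) [425.  99.  40.]
(306, 360) [456.  30.   4.]
(306, 388) [405.  27.   4.]
mug
(600, 392) [ 406. -474.   90.]
(array([684.72286427,  87.85253346,  79.48000902]), np.float64(10.677943381509596))
(array([448.84950185, -51.68213499,  73.48740486]), np.float64(2.8580973115907313))
(array([ 538.44360545, -443.92797405,   73.17185028]), np.float64(1.5043738260203514))
(array([ 419.86766349, -314.59675869,  103.67635406]), np.float64(4.401197176398158))
[411.0105993  200.69575994]
```

View pics/c1.png

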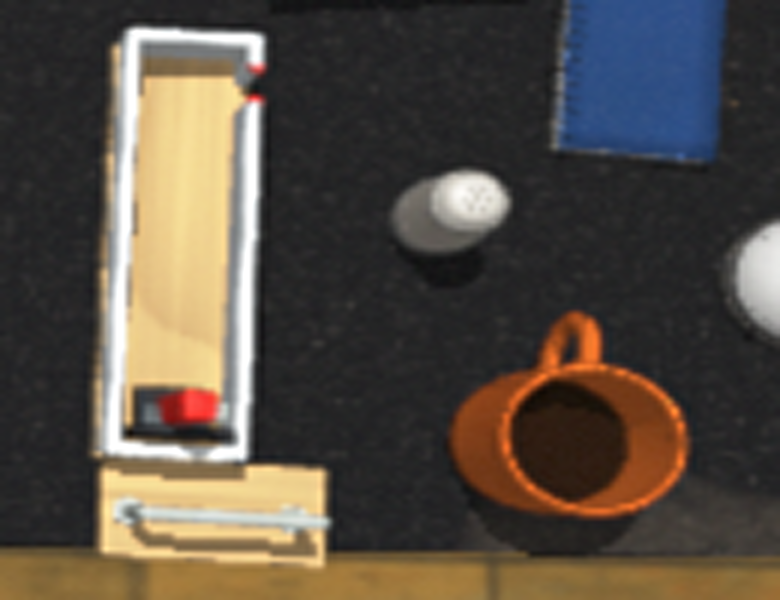

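```bash
python3 - <<'E'
from h import *
def T(x,y,z): return pt("top",290+x/6,160+y/4.8,z)
FL,FR,BL,BR=[T(*c,46) for c in [(104,458),(247,460),(126,28),(265,34)]]
print(FL,FR,BL,BR,np.linalg.norm(FL-FR),np.linalg.norm(FL-BL))
for a,b in[(FL,BL),(FR,BR)]: d=b-a;print("yaw",np.degrees(np.arctan2(d[1],d[0])))
print("notch",T(256,85,46)); print("legs",T(128,512,66),T(300,519,66)); print("foot FL/FR",T(100,465,6),T(328,470,6),T(98,552,6))
print("knob top",T(190,405,106))
o=ctrl.get_obs();print(R.from_rotvec(o['orientation']).as_matrix().round(3))
im=ctrl.get_image("top");a=cv2.resize(im[95:150,365:425],(400,366),interpolation=cv2.INTER_CUBIC)
im=ctrl.get_image("scene");b=cv2.resize(im[100:160,220:300],(400,366),interpolation=cv2.INTER_CUBIC)
cv2.imwrite("pics/c2.png",np.hstack([a,b])[:,:,::-1])
E
```

```text
[ 391.11036947 -283.18602013   46.        ] [ 391.284027  -347.0048309   46.       ] [ 639.97093509 -294.63231991   46.        ] [ 637.30533362 -359.49734826   46.        ] 63.81904703826921 249.12366186654472
yaw -2.633453724285714
yaw -2.906879468965932
notch [ 606.61189481 -354.76743014   46.        ]
legs [ 362.04655868 -291.14346876   66.        ] [ 359.85173533 -365.76729486   66.        ]
foot FL/FR [ 387.51326255 -286.00688089    6.        ] [ 386.77294482 -391.82896501    6.        ] [ 337.93669081 -284.87130185    6.        ]
knob top [ 418.70756065 -312.46221926  106.        ]
[[ 0.936  0.352 -0.   ]
 [ 0.352 -0.936  0.001]
 [ 0.    -0.001 -1.   ]]
```

View pics/c2.png

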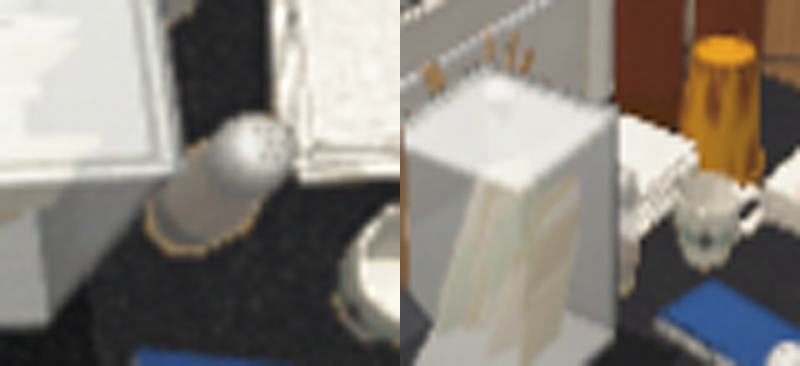

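The fourth object at (630,183) looks like a sugar shaker with the same dome, and its distance of about 925 mm is inside the reach. Now I'll move over the knob.

```bash
cat >> h.py <<'E'
def plan(x,y,z,yaw,half=False):
    "shift and turn in tool axes to a tool-down pose whose tool x points at world yaw (deg)"
    o=ctrl.get_obs();Rc=R.from_rotvec(o['orientation'])
    a=np.radians(yaw);c,s=np.cos(a),np.sin(a)
    Rt=R.from_matrix(np.array([[c,s,0],[s,-c,0],[0,0,-1.]]))
    d=Rc.inv().apply(np.array([x,y,z])-o['ee_pos']);w=(Rc.inv()*Rt).as_rotvec()
    print("xyz",d.round(1).tolist(),"rot",w.round(3).tolist(),"rows",max(np.linalg.norm(d)/41.7,np.degrees(np.linalg.norm(w))/7.16).round(1),"ft",o['ft_force'].round(1),"w",round(o['width'],1),"t",round(o['t'],1))
def shot(n,name,sc=1.5,crop=None):
    m=ctrl.camera_model(n);im=ctrl.get_image(n)
    if name:
        c=im if crop is None else im[crop[1]:crop[3],crop[0]:crop[2]]
        cv2.imwrite("pics/"+name+".png",cv2.resize(c,None,fx=sc,fy=sc,interpolation=cv2.INTER_CUBIC)[:,:,::-1])
    return im,m
# rack pose
O=np.array([397.2,-315.4]);YAW=-2.77
def rk(x,y):
    a=np.radians(YAW);return O+x*np.array([np.cos(a),np.sin(a)])+y*np.array([-np.sin(a),np.cos(a)])
E
python3 -c "
from h import *
plan(*rk(20,0),200,YAW)"
```

```text
xyz [279.0, -181.7, 22.5] rot [-0.001, 0.0, 0.408] rows 8.0 ft [-0.5 -0.  -0.2] w 87.7 t 0.2
```

```bash
python3 -m inch '[{"xyz":[70,-45,6],"rot":[0,0,0.1]},{"xyz":[140,-91,11],"rot":[0,0,0.2]},{"xyz":[210,-136,17],"rot":[0,0,0.3]},{"xyz":[279,-181.7,22.5],"rot":[-0.001,0,0.408]},{"xyz":[279,-181.7,22.5],"rot":[-0.001,0,0.408]},{"xyz":[279,-181.7,22.5],"rot":[-0.001,0,0.408]},{"xyz":[279,-181.7,22.5],"rot":[-0.001,0,0.408]},{"xyz":[279,-181.7,22.5],"rot":[-0.001,0,0.408]},{"xyz":[279,-181.7,22.5],"rot":[-0.001,0,0.408]},{"xyz":[279,-181.7,22.5],"rot":[-0.001,0,0.408]},{"xyz":[279,-181.7,22.5],"rot":[-0.001,0,0.408]},{"xyz":[279,-181.7,22.5],"rot":[-0.001,0,0.408]}]' 0
python3 - <<'E'
from h import *
plan(*rk(20,0),200,YAW)
im,m=shot("wrist","w1")
print(m['position'])
hsv=cv2.cvtColor(im,cv2.COLOR_RGB2HSV)
mk=((hsv[...,0]<6)|(hsv[...,0]>174))&(hsv[...,1]>170)&(hsv[...,2]>90)
n,l,s,c=cv2.connectedComponentsWithStats(mk.astype(np.uint8))
for i in range(1,n):
    if s[i,4]>15: print(s[i],c[i],pt("wrist",*c[i],106,m).round(1),pt("wrist",*c[i],46,m).round(1))
print("expected knob px",px("wrist",[*rk(20,0),106],m),"notch",px("wrist",[*rk(210,-28.5),46],m),rk(210,-28.5))
E
```

```text
t: 1.25
ee_pos: [416.7, -317.6, 200.3]
orientation: [3.139, -0.077, 0.0]
ft_force: [0.1, 0.2, 0.6]
width: 88.3
grasp_force: 0.0
xyz [0.4, -1.3, 0.3] rot [0.001, -0.0, -0.001] rows 0.0 ft [0.1 0.2 0.6] w 88.3 t 1.2
[ 498.93889121 -322.34808322  361.7356744 ]
[246 159  17  33 494] [253.98987854 175.87651822] [ 428.  -318.1  106. ] [ 411.4 -317.1   46. ]
expected knob px [252.7021275  187.53347602] notch [279.87245906  -2.32317643] [ 605.5773179  -354.01532576]
```

View pics/w1.png

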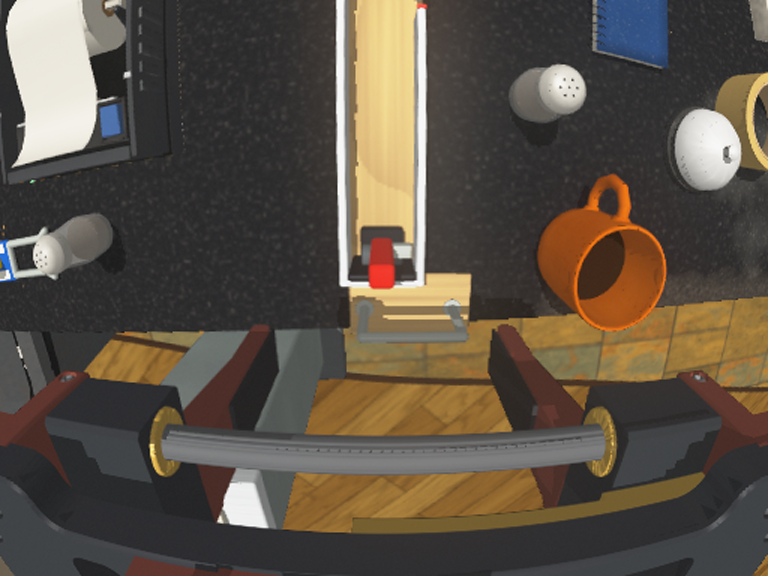

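```bash
python3 - <<'E'
from h import *
m=ctrl.camera_model("wrist")
for n,u,v,z in [("lipL",341,286,46),("lipR",426,286,46),("railL",336,30,46),("railR",426,30,46),("knobL",370,288,106),("knobR",393,288,106),("knobtopmid",382,277,106),("eyeL",360,336,66),("eyeR",466,336,66)]:
    p=pt("wrist",u/1.5,v/1.5,z,m);a=np.radians(YAW);d=p[:2]-O
    print(n,p.round(1),"rack",(d@[np.cos(a),np.sin(a)]).round(1),(d@[-np.sin(a),np.cos(a)]).round(1))
plan(*rk(22,1),74,YAW)
E
```

```text
lipL [ 395.6 -286.5   46. ] rack -3.0 28.8
lipR [ 392.4 -350.    46. ] rack -3.1 -34.8
railL [ 582.7 -294.5   46. ] rack 184.3 29.8
railR [ 579.5 -357.2   46. ] rack 184.1 -32.9
knobL [ 413.  -310.9  106. ] rack 15.6 5.3
knobR [ 412.3 -324.8  106. ] rack 15.6 -8.6
knobtopmid [ 419.6 -318.5  106. ] rack 22.6 -2.0
eyeL [ 363.1 -299.5   66. ] rack -34.8 14.2
eyeR [ 358.6 -377.4   66. ] rack -35.5 -63.8
xyz [2.5, -2.7, 126.3] rot [0.001, -0.0, -0.002] rows 3.0 ft [0.1 0.1 0.2] w 87.9 t 1.3
```

```bash
sed -i 's/^O=.*/O=np.array([399.0,-317.2]);YAW=-2.55/' h.py
python3 -m inch '[{"xyz":[3,0,40]},{"xyz":[3,0,80]},{"xyz":[3,0,110]},{"xyz":[3,0,126]},{"xyz":[3,0,126]},{"xyz":[3,0,126]},{"xyz":[3,0,126]}]' 0
python3 -m inch '[{"xyz":[0,0,0]},{"xyz":[0,0,0]},{"xyz":[0,0,0]},{"xyz":[0,0,0]},{"xyz":[0,0,0]},{"xyz":[0,0,0]},{"xyz":[0,0,0]},{"xyz":[0,0,0]},{"xyz":[0,0,0]},{"xyz":[0,0,0]},{"xyz":[0,0,0]},{"xyz":[0,0,0]}]' 255
```

```text
$[0]: bad value
$[0]: bad value
```

Each row needs "rot" as well.

```bash

python3 -m inch '[{"xyz":[3,0,40],"rot":[0,0,0]},{"xyz":[3,0,80],"rot":[0,0,0]},{"xyz":[3,0,110],"rot":[0,0,0]},{"xyz":[3,0,126],"rot":[0,0,0]},{"xyz":[3,0,126],"rot":[0,0,0]},{"xyz":[3,0,126],"rot":[0,0,0]},{"xyz":[3,0,126],"rot":[0,0,0]}]' 0
python3 -m inch '[{"xyz":[0,0,0],"rot":[0,0,0]},{"xyz":[0,0,0],"rot":[0,0,0]},{"xyz":[0,0,0],"rot":[0,0,0]},{"xyz":[0,0,0],"rot":[0,0,0]},{"xyz":[0,0,0],"rot":[0,0,0]},{"xyz":[0,0,0],"rot":[0,0,0]},{"xyz":[0,0,0],"rot":[0,0,0]},{"xyz":[0,0,0],"rot":[0,0,0]},{"xyz":[0,0,0],"rot":[0,0,0]},{"xyz":[0,0,0],"rot":[0,0,0]},{"xyz":[0,0,0],"rot":[0,0,0]},{"xyz":[0,0,0],"rot":[0,0,0]}]' 255
```

```text
t: 1.88
ee_pos: [420.5, -318.2, 75.2]
orientation: [3.139, -0.078, 0.002]
ft_force: [-0.6, -0.1, 0.5]
width: 87.8
grasp_force: 0.0
t: 2.88
ee_pos: [420.2, -317.0, 74.1]
orientation: [3.14, -0.075, 0.0]
ft_force: [-0.1, -0.7, 0.3]
width: 15.9
grasp_force: 30.0
```

```bash

python3 -m inch '[{"xyz":[15,0.5,0],"rot":[0,0,0]},{"xyz":[35,0.5,0],"rot":[0,0,0]},{"xyz":[55,0.5,0],"rot":[0,0,0]},{"xyz":[75,0.5,0],"rot":[0,0,0]},{"xyz":[95,0.5,0],"rot":[0,0,0]},{"xyz":[115,0.5,0],"rot":[0,0,0]},{"xyz":[135,0.5,0],"rot":[0,0,0]},{"xyz":[150,0.5,0],"rot":[0,0,0]},{"xyz":[165,0.5,0],"rot":[0,0,0]},{"xyz":[175,0.5,0],"rot":[0,0,0]},{"xyz":[182,0.5,0],"rot":[0,0,0]},{"xyz":[182,0.5,0],"rot":[0,0,0]}]'
python3 -m inch '[{"xyz":[4,0,0],"rot":[0,0,0]},{"xyz":[7,0,0],"rot":[0,0,0]},{"xyz":[10,0,0],"rot":[0,0,0]},{"xyz":[11,0,0],"rot":[0,0,0]},{"xyz":[11,0,0],"rot":[0,0,0]},{"xyz":[11,0,0],"rot":[0,0,0]}]'
```

```text
t: 3.88
ee_pos: [601.0, -325.7, 74.0]
orientation: [-3.141, 0.074, 0.006]
ft_force: [-6.7, 0.3, 8.9]
width: 16.0
grasp_force: 30.0
t: 4.38
ee_pos: [610.6, -326.2, 74.0]
orientation: [-3.14, 0.075, 0.008]
ft_force: [-8.0, 0.7, 7.3]
width: 15.5
grasp_force: 30.0
```

```bash

python3 -m inch '[{"xyz":[1.5,0,0],"rot":[0,0,0]},{"xyz":[2.5,0,0],"rot":[0,0,0]},{"xyz":[2.5,0,0],"rot":[0,0,0]},{"xyz":[2.5,0,0],"rot":[0,0,0]}]'
python3 -m inch '[{"xyz":[0,3,0],"rot":[0,0,0]},{"xyz":[0,6,0],"rot":[0,0,0]},{"xyz":[0,9,0],"rot":[0,0,0]},{"xyz":[0,12,0],"rot":[0,0,0]},{"xyz":[0,13,0],"rot":[0,0,0]},{"xyz":[0,13,0],"rot":[0,0,0]},{"xyz":[0,13,0],"rot":[0,0,0]}]'
```

```text
t: 4.72
ee_pos: [611.4, -326.2, 73.9]
orientation: [-3.139, 0.075, 0.013]
ft_force: [-12.6, 1.0, 9.9]
width: 16.1
grasp_force: 30.0
t: 5.3
ee_pos: [610.8, -339.5, 73.9]
orientation: [-3.14, 0.075, 0.013]
ft_force: [-12.8, 0.4, 10.9]
width: 15.6
grasp_force: 30.0
```

```bash

python3 -m inch '[{"xyz":[-2,0,0],"rot":[0,0,0]},{"xyz":[-4,0,0],"rot":[0,0,0]},{"xyz":[-4,0,0],"rot":[0,0,0]},{"xyz":[-4,0,0],"rot":[0,0,0]}]'
python3 -m inch '[{"xyz":[0,0,0],"rot":[0,0,0]},{"xyz":[0,0,0],"rot":[0,0,0]},{"xyz":[0,0,0],"rot":[0,0,0]},{"xyz":[0,0,0],"rot":[0,0,0]},{"xyz":[0,0,-20],"rot":[0,0,0]},{"xyz":[0,0,-50],"rot":[0,0,0]},{"xyz":[0,0,-90],"rot":[0,0,0]},{"xyz":[0,0,-110],"rot":[0,0,0]},{"xyz":[0,0,-110],"rot":[0,0,0]},{"xyz":[0,0,-110],"rot":[0,0,0]},{"xyz":[0,0,-110],"rot":[0,0,0]}]' 0
python3 - <<'E'
from h import *
im,m=shot("wrist","w2")
for p in [(205,-13,106),(210,-28.5,46)]: print(px("wrist",[*rk(*p[:2]),p[2]],m)*1.5)
def mean(n,u,v):return pt(n,u,v,85,m)
plan(620,-390,200,-50)
E
```

```text
t: 5.63
ee_pos: [608.3, -339.4, 74.0]
orientation: [-3.14, 0.076, 0.008]
ft_force: [-8.4, 0.6, 5.6]
width: 16.2
grasp_force: 30.0
t: 6.55
ee_pos: [610.3, -339.1, 183.1]
orientation: [3.141, -0.076, -0.002]
ft_force: [0.5, -0.0, -0.2]
width: 86.0
grasp_force: 0.0
[382.34454005 302.66818229]
[404.66154601 265.47813264]
xyz [12.5, 50.5, -17.6] rot [0.001, 0.002, 0.825] rows 6.6 ft [-0.6  0.1 -0.3] w 87.1 t 6.6
```

View pics/w2.png

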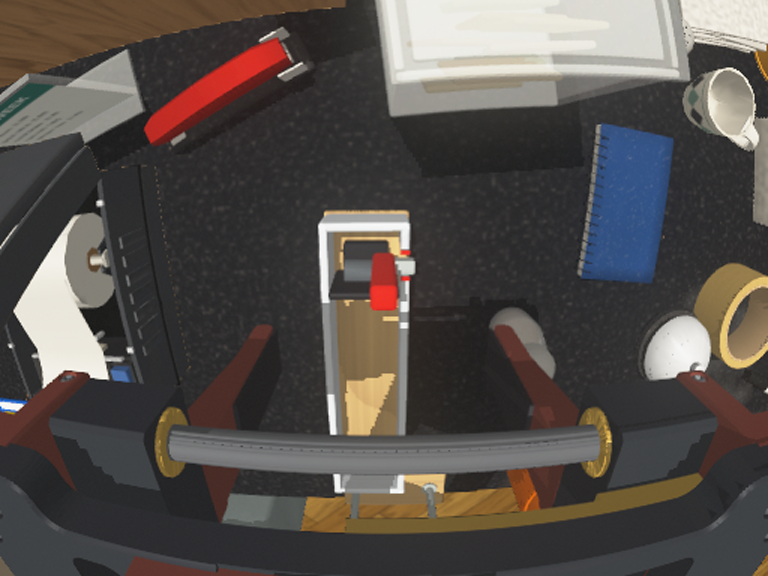

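The pusher is parked: the tab sits in the red-marked notch at (405,265) and the red knob is displaced. Next I'll look down on the shaker right of the rack, with the camera directly over it.

```bash
sed -i 's/^O=.*/O=np.array([399.5,-316.2]);YAW=-2.75/' h.py
cat >> h.py <<'E'
def find(x,y,name=None,z=66,win=60):
    "grey round thing near world x,y seen by the wrist camera from overhead"
    im,m=shot("wrist",name)
    u,v=px("wrist",[x,y,z],m);hsv=cv2.cvtColor(im,cv2.COLOR_RGB2HSV)
    mk=((hsv[...,2]>75)&(hsv[...,1]<90)).astype(np.uint8)
    mk=cv2.morphologyEx(mk,cv2.MORPH_OPEN,np.ones((5,5)))
    n,l,s,c=cv2.connectedComponentsWithStats(mk)
    for i in range(1,n):
        if s[i,4]>150 and np.hypot(*(c[i]-[u,v]))<win:
            cs=max(cv2.findContours((l==i).astype(np.uint8),0,1)[0],key=len);cc,r=cv2.minEnclosingCircle(cs)
            p=pt("wrist",*cc,z,m)
            print("px",c[i].round(0),s[i],"xy",p.round(1),"rad mm",(r/m['fx']*(m['position'][2]-z)).round(1),"cam",m['position'].round(0))
E
python3 -c "
from h import *
plan(455,-438,200,YAW)"
```

```text
xyz [-150.0, 106.4, -17.3] rot [-0.0, 0.002, -0.0] rows 4.4 ft [-0.6  0.1 -0.3] w 87.1 t 6.6
```

```bash

python3 -m inch '[{"xyz":[-30,21,-17],"rot":[0,0,0]},{"xyz":[-60,43,-17],"rot":[0,0,0]},{"xyz":[-90,64,-17],"rot":[0,0,0]},{"xyz":[-120,85,-17],"rot":[0,0,0]},{"xyz":[-150,106,-17],"rot":[0,0,0]},{"xyz":[-150,106,-17],"rot":[0,0,0]},{"xyz":[-150,106,-17],"rot":[0,0,0]},{"xyz":[-150,106,-17],"rot":[0,0,0]},{"xyz":[-150,106,-17],"rot":[0,0,0]}]' 0
python3 -c "
from h import *
find(536,-440)
plan(536,-440,110,YAW)"
```

```text
t: 7.35
ee_pos: [456.7, -437.3, 200.5]
orientation: [3.141, -0.074, -0.001]
ft_force: [0.6, 0.3, 0.7]
width: 88.0
grasp_force: 0.0
px [258.  98.] [ 238   79   40   39 1233] xy [ 535.6 -444.4   66. ] rad mm 19.9 cam [ 539. -442.  362.]
xyz [79.1, -1.0, 90.6] rot [0.0, 0.0, 0.001] rows 2.9 ft [-0.2  0.6  0.2] w 88.0 t 7.4
```

```bash
python3 -c "
from h import *
plan(536,-443.5,45,YAW)"
python3 -m inch '[{"xyz":[30,2.5,30],"rot":[0,0,0]},{"xyz":[60,2.5,50],"rot":[0,0,0]},{"xyz":[79.5,2.5,75],"rot":[0,0,0]},{"xyz":[79.5,2.5,105],"rot":[0,0,0]},{"xyz":[79.5,2.5,130],"rot":[0,0,0]},{"xyz":[79.5,2.5,150],"rot":[0,0,0]},{"xyz":[79.5,2.5,155.5],"rot":[0,0,0]},{"xyz":[79.5,2.5,155.5],"rot":[0,0,0]},{"xyz":[79.5,2.5,155.5],"rot":[0,0,0]}]' 0
python3 -m inch '[{"xyz":[0,0,0],"rot":[0,0,0]},{"xyz":[0,0,0],"rot":[0,0,0]},{"xyz":[0,0,0],"rot":[0,0,0]},{"xyz":[0,0,0],"rot":[0,0,0]},{"xyz":[0,0,0],"rot":[0,0,0]},{"xyz":[0,0,0],"rot":[0,0,0]},{"xyz":[0,0,0],"rot":[0,0,0]},{"xyz":[0,0,0],"rot":[0,0,0]},{"xyz":[0,0,0],"rot":[0,0,0]}]' 255
```

```text
xyz [79.3, 2.5, 155.6] rot [0.0, 0.0, 0.001] rows 4.2 ft [-0.2  0.6  0.2] w 88.0 t 7.4
t: 8.15
ee_pos: [536.1, -444.4, 46.3]
orientation: [3.139, -0.074, 0.001]
ft_force: [0.6, -0.4, 0.2]
width: 87.8
grasp_force: 0.0
t: 8.9
ee_pos: [535.1, -444.5, 45.8]
orientation: [3.14, -0.076, -0.0]
ft_force: [-0.3, 1.1, 2.0]
width: 35.9
grasp_force: 29.7
```

```bash
python3 -c "
from h import *
shot('wrist','w3',2.2,(100,150,412,384));shot('scene',None)
o=ctrl.get_obs();print(o['width'],o['ee_pos'])"
```

```text
36.205507996007675 [ 535.23643357 -444.5046116    45.81939932]
```

View pics/w3.png

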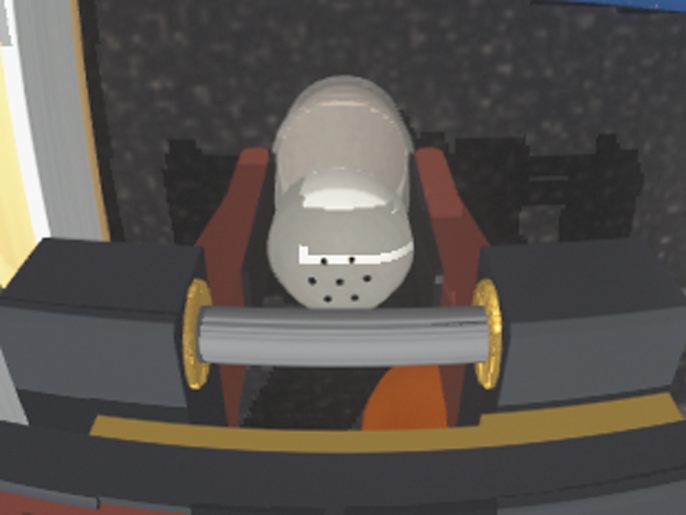

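The shaker stands upright between the fingers, with its dome centre at about (338,283) in the crop, but the opening is 36 mm and not 44. I'll check its offset.

```bash
python3 -c "
from h import *
m=ctrl.camera_model('wrist');f=lambda u,v,z:print(pt('wrist',100+u/2.2,150+v/2.2,z,m).round(1))
f(338,283,90);f(340,75,0);f(340,75,22);f(275,150,20);f(412,150,20);f(268,250,75);f(412,250,75);f(272,150,46);f(414,150,46)
for P in [(535,-444.5,90),(557,-444.5,0),(545,-444.5+22,46),(545,-444.5-22,46)]: print(P,(px('wrist',P,m)-[100,150])*2.2)
"
```

```text
[ 534.5 -444.5   90. ]
[ 553.7 -445.8    0. ]
[ 560.5 -446.1   22. ]
[ 536.3 -424.6   20. ]
[ 534.2 -467.4   20. ]
[ 534.1 -427.8   75. ]
[ 532.5 -462.    75. ]
[ 547.6 -427.2   46. ]
[ 545.8 -465.4   46. ]
(535, -444.5, 90) [337.84803017 280.99936647]
(557, -444.5, 0) [335.72920721  65.67492039]
(545, -422.5, 46) [255.87110728 159.40549424]
(545, -466.5, 46) [418.00644708 152.33668372]
```

```bash

python3 -m inch '[{"xyz":[0,0,-5],"rot":[0,0,0]},{"xyz":[0,0,-15],"rot":[0,0,0]},{"xyz":[0,0,-30],"rot":[0,0,0]},{"xyz":[0,0,-50],"rot":[0,0,0]},{"xyz":[0,0,-75],"rot":[0,0,0]},{"xyz":[0,0,-80],"rot":[0,0,0]},{"xyz":[0,0,-80],"rot":[0,0,0]},{"xyz":[0,0,-80],"rot":[0,0,0]}]' 
python3 -c "
from h import *
shot('scene','s3',6,(250,110,380,210))
plan(*rk(24.5,0),112,YAW)"
```

```text
t: 9.67
ee_pos: [535.2, -444.6, 126.3]
orientation: [3.139, -0.076, 0.001]
ft_force: [0.3, 0.4, -1.6]
width: 35.6
grasp_force: 29.6
xyz [-116.7, -121.3, 13.2] rot [0.0, 0.001, -0.0] rows 4.0 ft [-0.5 -0.2 -1.3] w 35.8 t 9.7
```

View pics/s3.png

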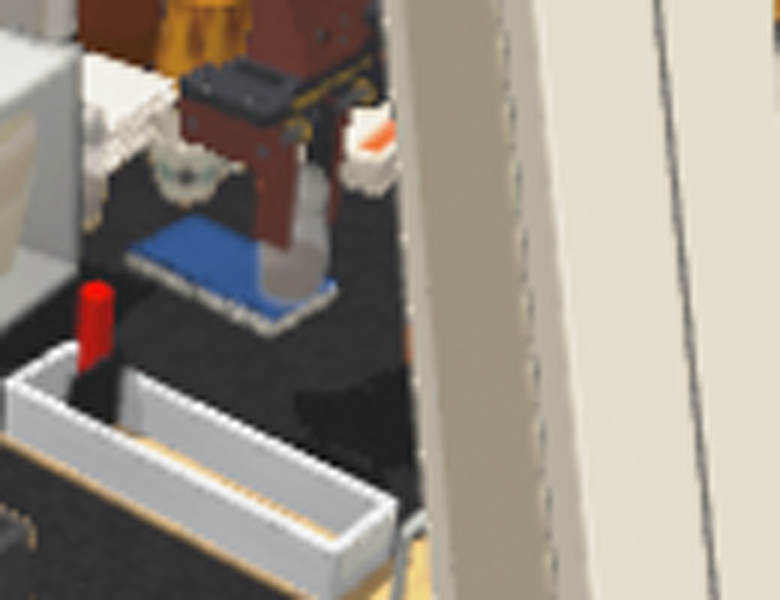

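```bash

python3 -m inch '[{"xyz":[-29,-30,0],"rot":[0,0,0]},{"xyz":[-58,-60,0],"rot":[0,0,0]},{"xyz":[-87,-90,0],"rot":[0,0,0]},{"xyz":[-110,-115,0],"rot":[0,0,0]},{"xyz":[-115.7,-121.3,0],"rot":[0,0,0]},{"xyz":[-115.7,-121.3,0],"rot":[0,0,0]},{"xyz":[-115.7,-121.3,0],"rot":[0,0,0]},{"xyz":[-115.7,-121.3,0],"rot":[0,0,0]},{"xyz":[-115.7,-121.3,0],"rot":[0,0,0]}]'
python3 -c "
from h import *
plan(*rk(25.5,0),52.5,YAW)"
```

```text
t: 10.47
ee_pos: [426.7, -319.1, 125.6]
orientation: [3.139, -0.076, 0.002]
ft_force: [-0.1, -0.1, -0.6]
width: 35.8
grasp_force: 29.6
xyz [-1.9, -1.7, 73.1] rot [0.002, -0.001, -0.001] rows 1.8 ft [-0.1 -0.1 -0.6] w 35.8 t 10.5
```

```bash

python3 -m inch '[{"xyz":[-1,-1,15],"rot":[0,0,0]},{"xyz":[-1,-1,30],"rot":[0,0,0]},{"xyz":[-1,-1,45],"rot":[0,0,0]},{"xyz":[-1,-1,58],"rot":[0,0,0]},{"xyz":[-1,-1,68],"rot":[0,0,0]},{"xyz":[-1,-1,72.5],"rot":[0,0,0]},{"xyz":[-1,-1,72.5],"rot":[0,0,0]},{"xyz":[-1,-1,72.5],"rot":[0,0,0]},{"xyz":[-1,-1,72.5],"rot":[0,0,0]}]'
```

```text
t: 11.22
ee_pos: [425.0, -317.3, 53.5]
orientation: [3.139, -0.076, 0.001]
ft_force: [-0.5, 0.1, -1.2]
width: 36.5
grasp_force: 29.6
```

```bash

python3 -m inch '[{"xyz":[0,0,1.5],"rot":[0,0,0]},{"xyz":[0,0,1.5],"rot":[0,0,0]},{"xyz":[0,0,1.5],"rot":[0,0,0]}]'
python3 -m inch '[{"xyz":[0,0,0],"rot":[0,0,0]},{"xyz":[0,0,0],"rot":[0,0,0]},{"xyz":[0,0,0],"rot":[0,0,0]},{"xyz":[0,0,0],"rot":[0,0,0]},{"xyz":[0,0,0],"rot":[0,0,0]},{"xyz":[0,0,-30],"rot":[0,0,0]},{"xyz":[0,0,-70],"rot":[0,0,0]},{"xyz":[0,0,-110],"rot":[0,0,0]},{"xyz":[0,0,-148],"rot":[0,0,0]},{"xyz":[0,0,-148],"rot":[0,0,0]},{"xyz":[0,0,-148],"rot":[0,0,0]},{"xyz":[0,0,-148],"rot":[0,0,0]}]' 0
python3 -c "
from h import *
plan(385,-50,200,YAW)"
```

```text
t: 11.47
ee_pos: [424.7, -316.9, 51.9]
orientation: [3.139, -0.076, 0.001]
ft_force: [0.3, -0.5, -1.2]
width: 35.9
grasp_force: 29.6
t: 12.47
ee_pos: [424.1, -316.4, 199.2]
orientation: [3.14, -0.076, -0.0]
ft_force: [-0.8, -0.2, -1.5]
width: 87.9
grasp_force: 0.0
xyz [-51.9, -264.2, -0.9] rot [0.001, 0.0, -0.0] rows 6.5 ft [-0.8 -0.2 -1.5] w 87.9 t 12.5
```

```bash

python3 -m inch '[{"xyz":[-9,-40,0],"rot":[0,0,0]},{"xyz":[-17,-80,0],"rot":[0,0,0]},{"xyz":[-25,-120,0],"rot":[0,0,0]},{"xyz":[-33,-160,0],"rot":[0,0,0]},{"xyz":[-41,-200,0],"rot":[0,0,0]},{"xyz":[-50,-240,0],"rot":[0,0,0]},{"xyz":[-52,-264,0],"rot":[0,0,0]},{"xyz":[-52,-264,0],"rot":[0,0,0]},{"xyz":[-52,-264,0],"rot":[0,0,0]},{"xyz":[-52,-264,0],"rot":[0,0,0]},{"xyz":[-52,-264,0],"rot":[0,0,0]}]'
python3 -c "
from h import *
find(449,-52,'w4')
plan(449,-52,45,YAW)
shot('top','t4',2,(130,160,410,290))"
```

```text
t: 13.38
ee_pos: [385.2, -51.3, 198.8]
orientation: [3.14, -0.077, -0.002]
ft_force: [-0.9, 0.1, -0.2]
width: 87.8
grasp_force: 0.0
px [247. 118.] [ 229   97   38   43 1328] xy [445.4 -47.6  66. ] rad mm 21.3 cam [468. -56. 360.]
xyz [63.8, -2.7, 153.8] rot [0.001, 0.001, -0.002] rows 4.0 ft [-0.1 -0.3 -0.2] w 88.0 t 13.4
```

View pics/w4.png

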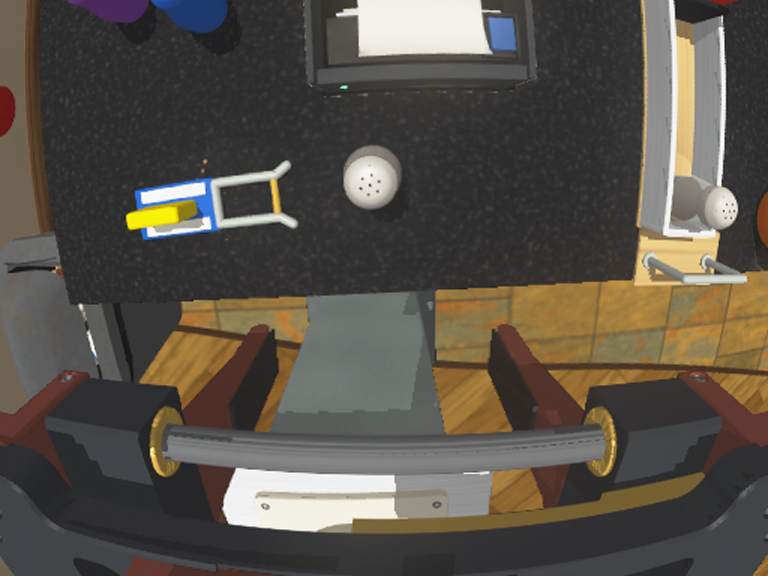

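```bash
python3 -c "
from h import *
m=ctrl.camera_model('wrist')
p=pt('wrist',370/1.5,182/1.5,88,m);print(p);plan(p[0],p[1],45,YAW)"
```

```text
[443.95548524 -47.4824382   88.        ]
xyz [58.5, -7.0, 154.0] rot [0.001, 0.001, -0.002] rows 4.0 ft [-0.2 -0.1 -0.6] w 87.9 t 13.5
```

```bash

python3 -m inch '[{"xyz":[20,-4,25],"rot":[0,0,0]},{"xyz":[40,-5,50],"rot":[0,0,0]},{"xyz":[60,-5,75],"rot":[0,0,0]},{"xyz":[60,-5,105],"rot":[0,0,0]},{"xyz":[60,-5,130],"rot":[0,0,0]},{"xyz":[60,-5,148],"rot":[0,0,0]},{"xyz":[60,-5,153.5],"rot":[0,0,0]},{"xyz":[60,-5,153.5],"rot":[0,0,0]},{"xyz":[60,-5,153.5],"rot":[0,0,0]}]' 0
python3 -m inch '[{"xyz":[0,0,0],"rot":[0,0,0]},{"xyz":[0,0,0],"rot":[0,0,0]},{"xyz":[0,0,0],"rot":[0,0,0]},{"xyz":[0,0,0],"rot":[0,0,0]},{"xyz":[0,0,0],"rot":[0,0,0]},{"xyz":[0,0,0],"rot":[0,0,0]},{"xyz":[0,0,0],"rot":[0,0,0]},{"xyz":[0,0,0],"rot":[0,0,0]},{"xyz":[0,0,0],"rot":[0,0,0]}]' 255
python3 - <<'E'
from h import *
# dome offset: bright blob between fingers
im,m=shot("wrist",None);u,v=px("wrist",[445,-49,88],m).astype(int)
hsv=cv2.cvtColor(im,cv2.COLOR_RGB2HSV);mk=((hsv[...,2]>95)&(hsv[...,1]<60)).astype(np.uint8)
mk[:v-70]=0;mk[v+16:]=0;mk[:,:u-45]=0;mk[:,u+45:]=0
ys,xs=np.nonzero(mk);print(u,v,xs.min(),xs.max(),xs.mean(),ys.min(),ys.max())
cv2.imwrite("pics/w5.png",cv2.resize(im[v-100:v+60,u-100:u+100],None,fx=3,fy=3)[:,:,::-1])
E
```

```text
t: 14.23
ee_pos: [445.7, -49.1, 46.2]
orientation: [3.14, -0.077, 0.0]
ft_force: [0.4, 0.1, 0.9]
width: 87.7
grasp_force: 0.0
t: 14.98
ee_pos: [445.6, -48.5, 45.9]
orientation: [3.14, -0.076, 0.0]
ft_force: [0.3, -0.2, 0.5]
width: 35.9
grasp_force: 29.5
254 275 222 290 255.39474772539288 205 289
```

View pics/w5.png

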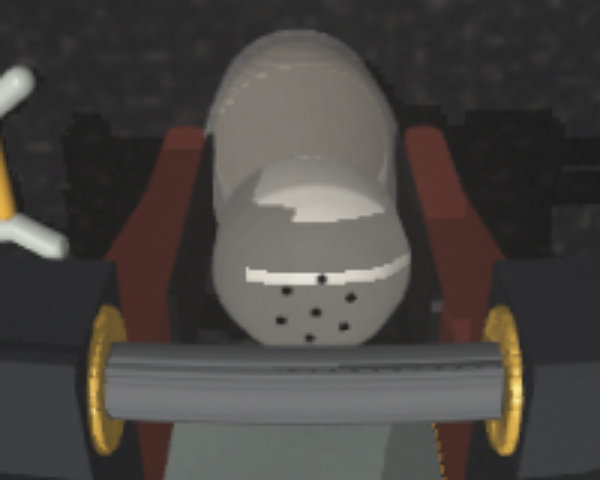

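```bash

python3 -m inch '[{"xyz":[0,0,-5],"rot":[0,0,0]},{"xyz":[0,0,-15],"rot":[0,0,0]},{"xyz":[0,0,-30],"rot":[0,0,0]},{"xyz":[0,0,-50],"rot":[0,0,0]},{"xyz":[0,0,-75],"rot":[0,0,0]},{"xyz":[0,5,-85],"rot":[0,0,0]},{"xyz":[0,5,-85],"rot":[0,0,0]},{"xyz":[0,5,-85],"rot":[0,0,0]}]' 
python3 -c "
from h import *
plan(*rk(71.7,0),126,YAW)"
```

```text
t: 15.7
ee_pos: [445.5, -53.8, 131.3]
orientation: [3.139, -0.076, 0.003]
ft_force: [0.0, 0.2, -2.3]
width: 36.0
grasp_force: 29.4
xyz [38.5, 264.3, 5.7] rot [0.001, -0.002, -0.001] rows 6.4 ft [ 0.   0.2 -2.3] w 36.0 t 15.7
```

```bash

python3 -m inch '[{"xyz":[0,35,0],"rot":[0,0,0]},{"xyz":[0,75,0],"rot":[0,0,0]},{"xyz":[0,115,0],"rot":[0,0,0]},{"xyz":[10,155,0],"rot":[0,0,0]},{"xyz":[20,195,0],"rot":[0,0,0]},{"xyz":[30,230,0],"rot":[0,0,0]},{"xyz":[38.5,255,0],"rot":[0,0,0]},{"xyz":[38.5,264.3,0],"rot":[0,0,0]},{"xyz":[38.5,264.3,0],"rot":[0,0,0]},{"xyz":[38.5,264.3,0],"rot":[0,0,0]},{"xyz":[38.5,264.3,0],"rot":[0,0,0]},{"xyz":[38.5,264.3,0],"rot":[0,0,0]}]'
python3 -c "
from h import *
plan(*rk(71.7,0),52,YAW)"
```

```text
t: 16.7
ee_pos: [470.4, -317.5, 130.7]
orientation: [-3.141, 0.074, 0.002]
ft_force: [0.2, 0.2, -2.0]
width: 36.1
grasp_force: 29.4
xyz [0.9, 2.1, 78.7] rot [-0.0, 0.001, 0.001] rows 1.9 ft [ 0.2  0.2 -2. ] w 36.1 t 16.7
```

```bash

python3 -m inch '[{"xyz":[0.9,2,15],"rot":[0,0,0]},{"xyz":[0.9,2,30],"rot":[0,0,0]},{"xyz":[0.9,2,45],"rot":[0,0,0]},{"xyz":[0.9,2,58],"rot":[0,0,0]},{"xyz":[0.9,2,68],"rot":[0,0,0]},{"xyz":[0.9,2,76],"rot":[0,0,0]},{"xyz":[0.9,2,78.5],"rot":[0,0,0]},{"xyz":[0.9,2,78.5],"rot":[0,0,0]},{"xyz":[0.9,2,78.5],"rot":[0,0,0]}]'
python3 -m inch '[{"xyz":[0,0,0],"rot":[0,0,0]},{"xyz":[0,0,0],"rot":[0,0,0]},{"xyz":[0,0,0],"rot":[0,0,0]},{"xyz":[0,0,0],"rot":[0,0,0]},{"xyz":[0,0,0],"rot":[0,0,0]},{"xyz":[0,0,-30],"rot":[0,0,0]},{"xyz":[0,0,-70],"rot":[0,0,0]},{"xyz":[0,0,-110],"rot":[0,0,0]},{"xyz":[0,0,-148],"rot":[0,0,0]},{"xyz":[0,0,-188],"rot":[0,0,0]},{"xyz":[0,0,-188],"rot":[0,0,0]},{"xyz":[0,0,-188],"rot":[0,0,0]}]' 0
python3 -c "
from h import *
plan(670,-460,280,-35)"
```

```text
t: 17.45
ee_pos: [472.1, -321.5, 52.9]
orientation: [3.139, -0.075, 0.001]
ft_force: [0.3, -0.2, -1.2]
width: 36.3
grasp_force: 29.4
t: 18.45
ee_pos: [473.0, -322.2, 243.6]
orientation: [3.136, -0.076, 0.008]
ft_force: [-0.3, 0.1, -0.7]
width: 87.8
grasp_force: 0.0
xyz [203.6, 128.3, -34.8] rot [0.003, -0.006, 0.563] rows 5.8 ft [-0.3  0.1 -0.7] w 87.8 t 18.4
```

```bash

python3 -m inch '[{"xyz":[34,21,-35],"rot":[0,0,0.1]},{"xyz":[68,43,-35],"rot":[0,0,0.2]},{"xyz":[102,64,-35],"rot":[0,0,0.3]},{"xyz":[136,86,-35],"rot":[0,0,0.4]},{"xyz":[170,107,-35],"rot":[0,0,0.5]},{"xyz":[203,128,-35],"rot":[0,0,0.56]},{"xyz":[203,128,-35],"rot":[0,0,0.56]},{"xyz":[203,128,-35],"rot":[0,0,0.56]},{"xyz":[203,128,-35],"rot":[0,0,0.56]},{"xyz":[203,128,-35],"rot":[0,0,0.56]},{"xyz":[203,128,-35],"rot":[0,0,0.56]}]'
python3 - <<'E'
from h import *
print("base",pt("top",393.5,128.3,0).round(0),"dome",pt("top",403.2,117,85).round(0))
im,m=shot("wrist","w6");print(m['position'])
import pickle;pickle.dump(m,open("m6.pkl","wb"))
for P in [(760,-540,0),(760,-540,90)]: print(px("wrist",P,m)*1.5)
E
```

```text
t: 19.37
ee_pos: [667.4, -458.2, 276.4]
orientation: [2.997, -0.94, 0.0]
ft_force: [-0.4, -0.8, -0.5]
width: 87.9
grasp_force: 0.0
base [ 772. -548.    0.] dome [ 772. -544.   85.]
[ 735.16996594 -505.59255834  437.82425406]
[397.15866457 102.30681428]
[400.95273582  91.90730218]
```

View pics/w6.png

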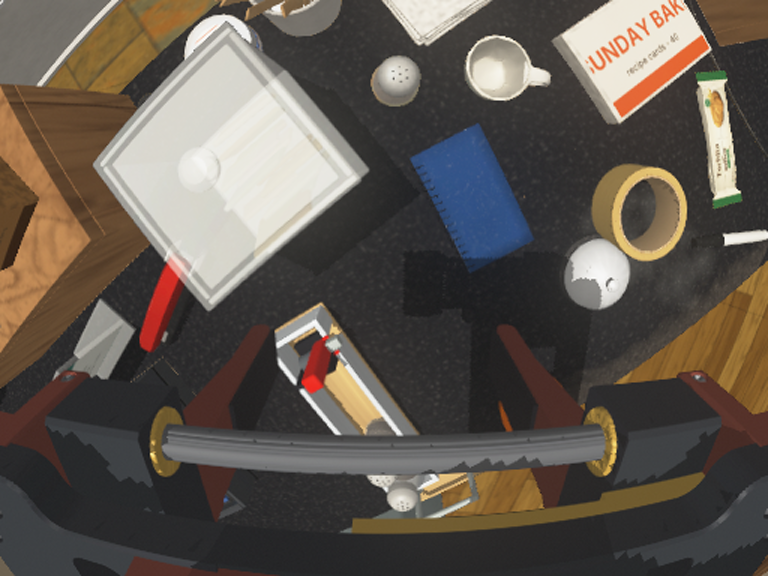

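Shaker D stands free with its dome at (402,74). The glass case's near top corner is at (368,165), the cup at (500,68), napkins at (430,25), and a stick cup at the top left.

```bash
python3 - <<'E'
from h import *
import pickle;m=pickle.load(open("m6.pkl","rb"));s=.64
W=lambda u,v:ray("wrist",u/1.5,v/1.5,m)
T=lambda u,v:ray("top",u*s,v*s)
print("case FR top",tri(T(611,183),W(368,167)));print("case BR top",tri(T(603,115),W(228,28)));print("case FL",tri(T(527,190),W(210,308)))
print("dome D",tri(T(630,181),W(402,74)))
print("D dome z88",pt("wrist",402/1.5,74/1.5,88,m),"body bottom edge z0",pt("wrist",394/1.5,106/1.5,0,m), pt("wrist",372/1.5,82/1.5,0,m))
print("cup rim",tri(T(668,207),W(497,68)));print("napkin corner",tri(T(634,189),W(425,43)));
for n,u,v,z in [("nap",425,43,30),("cup",465,68,60)]: print(n,pt("wrist",u/1.5,v/1.5,z,m))
print("stickcup",tri(T(620,112),W(310,5)))
E
```

```text
case FR top (array([ 732.51093635, -485.31967756,  165.38667104]), np.float64(12.763168264227533))
case BR top (array([ 852.78660471, -471.60989706,  169.86533561]), np.float64(0.5384346728527054))
case FL (array([ 718.6286921 , -346.70337714,  169.1454073 ]), np.float64(7.027350900445023))
dome D (array([ 774.04247994, -547.14504284,   83.32815409]), np.float64(6.5022972197055475))
D dome z88 [ 771.44343269 -549.03586094   88.        ] body bottom edge z0 [ 758.71497741 -535.40961997    0.        ] [ 790.36523071 -531.69012399    0.        ]
cup rim (array([ 736.58304041, -621.33597722,   60.63367182]), np.float64(4.943843548179005))
napkin corner (array([ 799.05549804, -595.47104004,  -14.37368416]), np.float64(9.99326903076538))
nap [ 790.18160679 -590.3507909    30.        ]
cup [ 749.95587435 -600.02154293   60.        ]
stickcup (array([ 851.94202844, -512.42440517,  154.11158236]), np.float64(32.6508244536098))
```

```bash

python3 -m inch '[{"xyz":[0,0,0],"rot":[0,0,-0.12]},{"xyz":[0,0,0],"rot":[0,0,-0.24]},{"xyz":[0,0,0],"rot":[0,0,-0.36]},{"xyz":[0,0,0],"rot":[0,0,-0.48]},{"xyz":[0,0,0],"rot":[0,0,-0.6]},{"xyz":[0,0,0],"rot":[0,0,-0.72]},{"xyz":[0,0,0],"rot":[0,0,-0.84]},{"xyz":[0,0,0],"rot":[0,0,-0.96]},{"xyz":[0,0,0],"rot":[0,0,-1.08]},{"xyz":[0,0,0],"rot":[0,0,-1.2]},{"xyz":[0,0,0],"rot":[0,0,-1.2]},{"xyz":[0,0,0],"rot":[0,0,-1.2]}]'
python3 -c "
from h import *
plan(772,-549,160,75)"
```

```text
t: 20.42
ee_pos: [668.0, -458.6, 276.9]
orientation: [3.005, 0.91, 0.001]
ft_force: [-0.7, -0.8, 0.9]
width: 87.7
grasp_force: 0.0
xyz [36.3, 132.7, 117.1] rot [0.002, 0.001, -0.721] rows 5.8 ft [-0.7 -0.8  0.9] w 87.7 t 20.4
```

```bash

python3 -m inch '[{"xyz":[6,22,15],"rot":[0,0,-0.12]},{"xyz":[12,44,30],"rot":[0,0,-0.24]},{"xyz":[18,66,50],"rot":[0,0,-0.36]},{"xyz":[24,88,70],"rot":[0,0,-0.48]},{"xyz":[30,110,93],"rot":[0,0,-0.6]},{"xyz":[36.3,132.7,117],"rot":[0,0,-0.72]},{"xyz":[36.3,132.7,117],"rot":[0,0,-0.72]},{"xyz":[36.3,132.7,117],"rot":[0,0,-0.72]},{"xyz":[36.3,132.7,117],"rot":[0,0,-0.72]},{"xyz":[36.3,132.7,117],"rot":[0,0,-0.72]}]'
python3 -c "
from h import *
plan(772,-549,46,75);print(ctrl.get_obs()['qpos'].round(2))
find(772,-548,None,66,90)"
```

```text
t: 21.25
ee_pos: [773.1, -549.1, 162.9]
orientation: [2.488, 1.91, 0.001]
ft_force: [0.4, -0.4, 0.2]
width: 87.6
grasp_force: 0.0
xyz [0.0, -1.6, 116.9] rot [0.004, 0.002, 0.0] rows 2.8 ft [ 0.4 -0.4  0.2] w 87.6 t 21.2
[-0.63  1.01  0.69 -0.    1.43 -0.37]
px [254. 177.] [ 233  149   43   57 1967] xy [ 775.7 -541.1   66. ] rad mm 24.8 cam [ 794. -470.  324.]
px [239. 256.] [ 211  224   57   66 2607] xy [ 734.8 -617.    66. ] rad mm 29.8 cam [ 794. -470.  324.]
```

```bash

python3 -m inch '[{"xyz":[0,-1,25],"rot":[0,0,0]},{"xyz":[0,-1,50],"rot":[0,0,0]},{"xyz":[0,-1,75],"rot":[0,0,0]},{"xyz":[0,-1,95],"rot":[0,0,0]},{"xyz":[0,-1,110],"rot":[0,0,0]},{"xyz":[0,-1,116.5],"rot":[0,0,0]},{"xyz":[0,-1,116.5],"rot":[0,0,0]},{"xyz":[0,-1,116.5],"rot":[0,0,0]}]' 0
python3 -m inch '[{"xyz":[0,0,0],"rot":[0,0,0]},{"xyz":[0,0,0],"rot":[0,0,0]},{"xyz":[0,0,0],"rot":[0,0,0]},{"xyz":[0,0,0],"rot":[0,0,0]},{"xyz":[0,0,0],"rot":[0,0,0]},{"xyz":[0,0,0],"rot":[0,0,0]},{"xyz":[0,0,0],"rot":[0,0,0]},{"xyz":[0,0,0],"rot":[0,0,0]},{"xyz":[0,0,0],"rot":[0,0,0]}]' 255
python3 - <<'E'
from h import *
cat="holes"
im,m=shot("wrist",None)
# dome: dark holes centroid between the fingers
o=ctrl.get_obs()['ee_pos'];u,v=px("wrist",[o[0],o[1],90],m);print(u,v)
g=cv2.cvtColor(im,cv2.COLOR_RGB2GRAY)[255:292,232:282]
bh=cv2.morphologyEx(g,cv2.MORPH_BLACKHAT,np.ones((7,7)));ys,xs=np.nonzero(bh>45);print(len(xs),xs.mean()+232,ys.mean()+255, pt("wrist",xs.mean()+232,ys.mean()+255,90,m),o)
E
```

```text
t: 21.97
ee_pos: [772.1, -549.0, 43.6]
orientation: [2.488, 1.914, -0.0]
ft_force: [-0.4, 1.0, 0.9]
width: 87.9
grasp_force: 0.0
t: 22.72
ee_pos: [771.6, -548.7, 42.4]
orientation: [2.489, 1.916, -0.001]
ft_force: [-0.2, 0.2, 0.4]
width: 31.2
grasp_force: 0.0
253.19176709733952 279.38181741668177
143 254.58041958041957 282.5804195804196 [ 771.67414244 -550.66224772   90.        ] [ 771.53222274 -548.69974897   42.37018591]
```

```bash

python3 -c "
from h import *
print(ctrl.get_obs()['width'],ctrl.get_obs()['grasp_force'])
shot('wrist','w7')"
```

```text
27.625702448002738 0.0
```

View pics/w7.png

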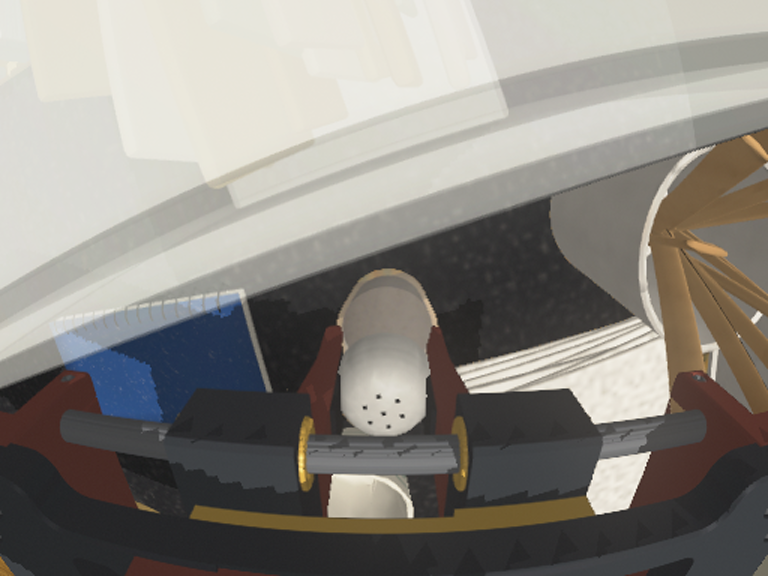

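```bash

python3 -m inch '[{"xyz":[0,0,0],"rot":[0,0,0]},{"xyz":[0,0,0],"rot":[0,0,0]},{"xyz":[0,0,0],"rot":[0,0,0]},{"xyz":[0,0,0],"rot":[0,0,0]}]'
python3 - <<'E'
from h import *
im,m=shot("wrist","w8")
o=ctrl.get_obs()['ee_pos']
g=cv2.cvtColor(im,cv2.COLOR_RGB2GRAY)[255:292,232:282]
bh=cv2.morphologyEx(g,cv2.MORPH_BLACKHAT,np.ones((7,7)));ys,xs=np.nonzero(bh>45);print(len(xs),pt("wrist",xs.mean()+232,ys.mean()+255,90,m),o)
E
```

```text
t: 23.15
ee_pos: [771.6, -548.7, 42.5]
orientation: [2.489, 1.915, -0.001]
ft_force: [-0.6, 0.7, 0.2]
width: 0.7
grasp_force: 0.0
47 [ 771.56313983 -551.96909885   90.        ] [ 771.59833839 -548.70644037   42.46794065]
```

```bash
python3 - <<'E'
import cv2,numpy as np
a=cv2.imread("pics/w7.png").astype(int);b=cv2.imread("pics/w8.png").astype(int)
for y0,y1,x0,x1 in [(265,320,335,440),(320,350,350,425),(350,380,350,425),(380,430,350,420)]:
    print((y0,y1),np.abs(a-b)[y0:y1,x0:x1].mean().round(1),a[y0:y1,x0:x1].mean().round(0),b[y0:y1,x0:x1].mean().round(0))
E
```

```text
(265, 320) 1.0 99.0 99.0
(320, 350) 0.7 130.0 130.0
(350, 380) 1.3 166.0 165.0
(380, 430) 120.1 191.0 71.0
```

The fingers close to 0 with no force, and the object's image does not change at all. So the fourth "shaker" is background scenery with nothing to grip, and only three are real. Next is shaker A, left of the printer.

```bash
python3 - <<'E'
from h import *
s=.64
for n,u,v,z in [("A base",286,241,0),("A dome",272,226,85),("blue dome",268,273,85),("blue base",282,287,0),("purple dome",226,259,85),("purple base",245,272,0),("bottle cap",277,188,90),("bottle base",292,214,0)]: print(n,pt("top",u*s,v*s,z).round(0))
plan(640,-400,280,0)
E
```

```text
A base [683.  81.   0.]
A dome [684.  86.  85.]
blue dome [599.  87.  85.]
blue base [593.  83.   0.]
purple dome [623. 163.  85.]
purple base [621. 155.   0.]
bottle cap [753.  80.  90.]
bottle base [737.  72.   0.]
xyz [109.8, -165.2, -237.7] rot [0.001, 0.0, 1.312] rows 10.5 ft [-0.7  0.5  0.6] w 0.5 t 23.2
```

```bash

python3 -m inch '[{"xyz":[0,0,-40],"rot":[0,0,0]},{"xyz":[0,0,-80],"rot":[0,0,0]},{"xyz":[0,0,-115],"rot":[0,0,0]},{"xyz":[20,-25,-145],"rot":[0,0,0]},{"xyz":[38,-50,-175],"rot":[0,0,0]},{"xyz":[55,-78,-205],"rot":[0,0,0]},{"xyz":[75,-108,-230],"rot":[0,0,0]},{"xyz":[95,-140,-250],"rot":[0,0,0]},{"xyz":[110,-165,-250],"rot":[0,0,0]},{"xyz":[110,-165,-250],"rot":[0,0,0]},{"xyz":[110,-165,-250],"rot":[0,0,0]}]' 70
python3 -c "
from h import *
plan(684,86,290,120);plan(640,-100,290,95)"
```

```text
t: 24.12
ee_pos: [639.4, -398.7, 293.9]
orientation: [2.488, 1.916, -0.0]
ft_force: [1.6, 0.1, -0.0]
width: 63.2
grasp_force: 0.0
xyz [480.0, -80.6, 3.2] rot [0.001, 0.002, -0.782] rows 11.7 ft [ 1.6  0.1 -0. ] w 63.2 t 24.1
xyz [288.9, -75.6, 3.4] rot [0.001, 0.001, -0.345] rows 7.2 ft [ 1.6  0.1 -0. ] w 63.2 t 24.1
```

```bash

python3 -m inch '[{"xyz":[40,-7,0],"rot":[0,0,-0.07]},{"xyz":[80,-14,0],"rot":[0,0,-0.14]},{"xyz":[120,-20,0],"rot":[0,0,-0.2]},{"xyz":[160,-27,0],"rot":[0,0,-0.27]},{"xyz":[200,-34,0],"rot":[0,0,-0.34]},{"xyz":[240,-41,0],"rot":[0,0,-0.4]},{"xyz":[280,-48,0],"rot":[0,0,-0.47]},{"xyz":[320,-54,0],"rot":[0,0,-0.54]},{"xyz":[360,-60,0],"rot":[0,0,-0.6]},{"xyz":[400,-67,0],"rot":[0,0,-0.67]},{"xyz":[440,-74,0],"rot":[0,0,-0.73]},{"xyz":[480,-80.6,3],"rot":[0,0,-0.782]}]'
python3 -m inch '[{"xyz":[0,0,30],"rot":[0,0,0]},{"xyz":[0,0,60],"rot":[0,0,0]},{"xyz":[0,0,90],"rot":[0,0,0]},{"xyz":[0,0,120],"rot":[0,0,0]},{"xyz":[0,0,130],"rot":[0,0,0]},{"xyz":[0,0,130],"rot":[0,0,0]},{"xyz":[0,0,130],"rot":[0,0,0]},{"xyz":[0,0,130],"rot":[0,0,0]}]'
python3 -c "
from h import *
find(684,86,'w9',66,60);find(684,86,None,45,60)
plan(684,86,46,120)"
```

```text
t: 25.12
ee_pos: [687.1, 86.5, 289.0]
orientation: [1.567, 2.721, 0.0]
ft_force: [0.2, -0.1, 0.6]
width: 63.5
grasp_force: 0.0
t: 25.78
ee_pos: [687.1, 84.5, 160.7]
orientation: [1.571, 2.717, 0.002]
ft_force: [0.5, 0.3, 0.1]
width: 63.4
grasp_force: 0.0
px [249. 179.] [ 227  149   51   67 2183] xy [678.2  83.4  66. ] rad mm 28.9 cam [646. 155. 322.]
px [288. 198.] [273 182  32  39 645] xy [722.1  85.8  66. ] rad mm 19.8 cam [646. 155. 322.]
px [249. 178.] [ 227  149   50   67 2191] xy [683.   78.2  45. ] rad mm 31.6 cam [646. 155. 322.]
px [287. 198.] [266 178  39  45 716] xy [722.6  79.9  45. ] rad mm 25.9 cam [646. 155. 322.]
xyz [2.9, -2.1, 115.1] rot [0.003, 0.002, -0.001] rows 2.8 ft [-0.2 -0.7  0.1] w 63.8 t 25.9
```

View pics/w9.png

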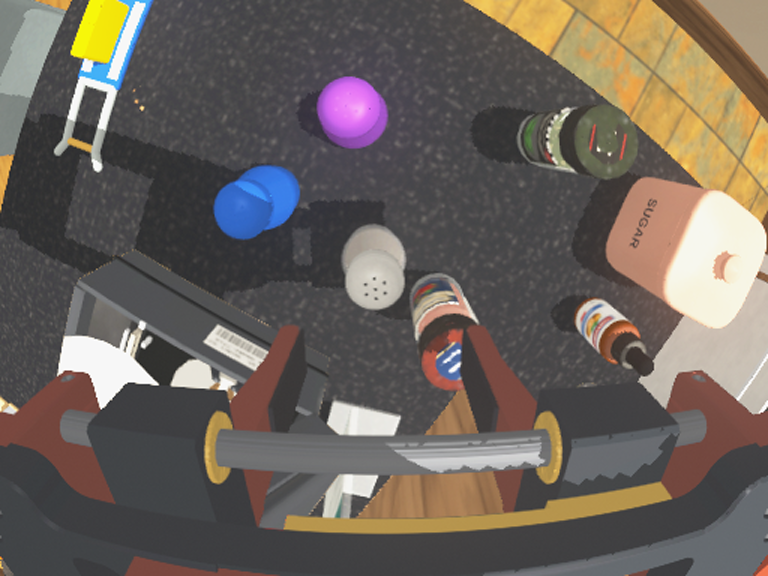

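```bash
python3 - <<'E'
from h import *
m=ctrl.camera_model("wrist");f=lambda u,v,z:pt("wrist",u/1.5,v/1.5,z,m).round(1)
D=f(376,290,90);print("dome",D,"base edge",f(375,225,0),"base L/R",f(343,255,0),f(405,250,0))
print("bottle base edge",f(437,273,0),f(412,285,0),f(468,285,0),"cap z100",f(447,368,100),"cap z120",f(447,368,120),f(447,368,80))
ty=np.array([np.sin(np.radians(120)),-np.cos(np.radians(120))])
for h in (32,45): print(h,"fingers",(D[:2]+h*ty).round(0),(D[:2]-h*ty).round(0))
plan(D[0],D[1],46,120)
E
```

```text
dome [683.7  83.7  90. ] base edge [672.6  99.7   0. ] base L/R [663.1  68.    0. ] [701.4  94.4   0. ]
bottle base edge [731.7  91.2   0. ] [720.1  73.5   0. ] [757.8  95.1   0. ] cap z100 [740.6  65.9 100. ] cap z120 [732.1  73.9 120. ] [749.1  57.9  80. ]
32 fingers [711. 100.] [656.  68.]
45 fingers [723. 106.] [645.  61.]
xyz [1.1, -3.5, 115.1] rot [0.003, 0.002, -0.001] rows 2.8 ft [-0.2 -0.7  0.1] w 63.8 t 25.9
```

```bash

python3 -m inch '[{"xyz":[1,-3.5,0],"rot":[0,0,-0.087]},{"xyz":[1,-3.5,10],"rot":[0,0,-0.087]},{"xyz":[1,-3.5,30],"rot":[0,0,-0.087]},{"xyz":[1,-3.5,30],"rot":[0,0,-0.087]},{"xyz":[1,-3.5,30],"rot":[0,0,-0.087]},{"xyz":[1,-3.5,30],"rot":[0,0,-0.087]}]' 89
python3 -c "
from h import *
plan(683.7,83.7,46,125)"
```

```text
t: 26.38
ee_pos: [682.2, 83.8, 129.5]
orientation: [1.453, 2.784, -0.001]
ft_force: [0.4, -0.3, -0.2]
width: 56.9
grasp_force: 0.0
xyz [-0.8, 1.2, 83.5] rot [0.0, 0.001, -0.002] rows 2.0 ft [ 0.4 -0.3 -0.2] w 56.9 t 26.4
```

```bash

python3 -m inch '[{"xyz":[-0.8,1.2,15],"rot":[0,0,0]},{"xyz":[-0.8,1.2,30],"rot":[0,0,0]},{"xyz":[-0.8,1.2,45],"rot":[0,0,0]},{"xyz":[-0.8,1.2,60],"rot":[0,0,0]},{"xyz":[-0.8,1.2,74],"rot":[0,0,0]},{"xyz":[-0.8,1.2,83],"rot":[0,0,0]},{"xyz":[-0.8,1.2,83],"rot":[0,0,0]},{"xyz":[-0.8,1.2,83],"rot":[0,0,0]}]'
python3 -m inch '[{"xyz":[0,0,0],"rot":[0,0,0]},{"xyz":[0,0,0],"rot":[0,0,0]},{"xyz":[0,0,0],"rot":[0,0,0]},{"xyz":[0,0,0],"rot":[0,0,0]},{"xyz":[0,0,0],"rot":[0,0,0]},{"xyz":[0,0,0],"rot":[0,0,0]},{"xyz":[0,0,0],"rot":[0,0,0]},{"xyz":[0,0,0],"rot":[0,0,0]},{"xyz":[0,0,0],"rot":[0,0,0]}]' 255
python3 - <<'E'
from h import *
im,m=shot("wrist","w10")
o=ctrl.get_obs()['ee_pos'];print(px("wrist",[o[0],o[1],90],m))
g=cv2.cvtColor(im,cv2.COLOR_RGB2GRAY)[262:292,235:278]
bh=cv2.morphologyEx(g,cv2.MORPH_BLACKHAT,np.ones((7,7)));ys,xs=np.nonzero(bh>45);print(len(xs),xs.mean()+235,ys.mean()+262)
E
```

```text
t: 27.05
ee_pos: [682.8, 83.6, 44.8]
orientation: [-1.452, -2.785, 0.003]
ft_force: [-0.6, 0.3, 1.2]
width: 57.2
grasp_force: 0.0
t: 27.8
ee_pos: [683.7, 83.7, 46.7]
orientation: [1.451, 2.785, -0.0]
ft_force: [-0.8, 0.4, 5.6]
width: 35.5
grasp_force: 29.3
[254.95202431 273.41070494]
63 259.1904761904762 273.7142857142857
```

```bash

python3 -m inch '[{"xyz":[0,0,-5],"rot":[0,0,0]},{"xyz":[0,0,-20],"rot":[0,0,0]},{"xyz":[0,0,-45],"rot":[0,0,0]},{"xyz":[0,0,-80],"rot":[0,0,0]},{"xyz":[0,0,-120],"rot":[0,0,0]},{"xyz":[0,0,-150],"rot":[0,0,0]},{"xyz":[23,-31,-150],"rot":[0,0,0]},{"xyz":[46,-62,-150],"rot":[0,0,0]},{"xyz":[70,-94,-150],"rot":[0,0,0]},{"xyz":[93,-125,-150],"rot":[0,0,0]},{"xyz":[116,-157,-150],"rot":[0,0,0]},{"xyz":[139,-188,-150],"rot":[0,0,0]}]'
python3 -c "
from h import *
plan(*rk(118,0),160,YAW);plan(440,-170,190,50)"
```

```text
t: 28.85
ee_pos: [447.4, 90.0, 196.5]
orientation: [1.452, 2.785, -0.0]
ft_force: [0.6, 0.1, -1.3]
width: 35.6
grasp_force: 28.9
xyz [-377.6, -178.5, 36.9] rot [0.001, 0.0, 2.229] rows 17.8 ft [ 0.6  0.1 -1.3] w 35.6 t 28.9
xyz [-208.9, -154.9, 6.7] rot [0.001, 0.001, 1.308] rows 10.5 ft [ 0.6  0.1 -1.3] w 35.6 t 28.9
```

```bash

python3 -m inch '[{"xyz":[-19,-14,0],"rot":[0,0,0.12]},{"xyz":[-38,-28,0],"rot":[0,0,0.24]},{"xyz":[-57,-42,0],"rot":[0,0,0.36]},{"xyz":[-76,-56,0],"rot":[0,0,0.48]},{"xyz":[-95,-70,0],"rot":[0,0,0.6]},{"xyz":[-114,-84,0],"rot":[0,0,0.72]},{"xyz":[-133,-99,0],"rot":[0,0,0.84]},{"xyz":[-152,-113,0],"rot":[0,0,0.96]},{"xyz":[-171,-127,0],"rot":[0,0,1.08]},{"xyz":[-190,-141,0],"rot":[0,0,1.2]},{"xyz":[-209,-155,5],"rot":[0,0,1.3]},{"xyz":[-209,-155,5],"rot":[0,0,1.3]}]'
python3 -c "
from h import *
plan(*rk(118,0),140,YAW)"
```

```text
t: 29.85
ee_pos: [442.4, -173.1, 191.7]
orientation: [2.844, 1.328, 0.001]
ft_force: [-0.8, 0.7, -1.2]
width: 35.7
grasp_force: 28.9
xyz [-65.9, 152.9, 52.1] rot [0.003, -0.0, 0.922] rows 7.4 ft [-0.8  0.7 -1.2] w 35.7 t 29.9
```

```bash

python3 -m inch '[{"xyz":[-9,19,5],"rot":[0,0,0.12]},{"xyz":[-17,39,10],"rot":[0,0,0.24]},{"xyz":[-26,58,20],"rot":[0,0,0.36]},{"xyz":[-34,78,30],"rot":[0,0,0.48]},{"xyz":[-43,98,40],"rot":[0,0,0.6]},{"xyz":[-51,117,42],"rot":[0,0,0.72]},{"xyz":[-60,137,42],"rot":[0,0,0.84]},{"xyz":[-66,153,42],"rot":[0,0,0.922]},{"xyz":[-66,153,42],"rot":[0,0,0.922]},{"xyz":[-66,153,42],"rot":[0,0,0.922]},{"xyz":[-66,153,42],"rot":[0,0,0.922]},{"xyz":[-66,153,42],"rot":[0,0,0.922]}]'
python3 -c "
from h import *
plan(*rk(118.5,0),52.7,YAW)"
```

```text
t: 30.85
ee_pos: [517.5, -317.2, 149.4]
orientation: [3.141, -0.061, -0.001]
ft_force: [0.6, -0.3, -1.0]
width: 35.8
grasp_force: 28.9
xyz [0.6, 4.7, 96.7] rot [0.0, 0.001, 0.009] rows 2.3 ft [ 0.6 -0.3 -1. ] w 35.8 t 30.9
```

```bash

python3 -m inch '[{"xyz":[0.6,3.5,15],"rot":[0,0,0.009]},{"xyz":[0.6,3.5,30],"rot":[0,0,0.009]},{"xyz":[0.6,3.5,40],"rot":[0,0,0.009]},{"xyz":[0.6,3.5,40],"rot":[0,0,0.009]},{"xyz":[0.6,3.5,40],"rot":[0,0,0.009]},{"xyz":[0.6,3.5,40],"rot":[0,0,0.009]}]'
python3 -c "
from h import *
plan(*rk(118.5,0),52.7,YAW)"
```

```text
t: 31.35
ee_pos: [518.9, -321.8, 109.8]
orientation: [3.139, -0.078, 0.001]
ft_force: [-0.2, -0.5, -0.8]
width: 35.7
grasp_force: 28.9
xyz [-1.1, 0.0, 57.1] rot [0.001, -0.001, -0.002] rows 1.4 ft [-0.2 -0.5 -0.8] w 35.7 t 31.4
```

```bash

python3 -m inch '[{"xyz":[0,0,15],"rot":[0,0,0]},{"xyz":[0,0,30],"rot":[0,0,0]},{"xyz":[0,0,42],"rot":[0,0,0]},{"xyz":[0,0,51],"rot":[0,0,0]},{"xyz":[0,0,57],"rot":[0,0,0]},{"xyz":[0,0,57],"rot":[0,0,0]},{"xyz":[0,0,57],"rot":[0,0,0]},{"xyz":[0,0,57],"rot":[0,0,0]}]'
python3 -m inch '[{"xyz":[0,0,0],"rot":[0,0,0]},{"xyz":[0,0,0],"rot":[0,0,0]},{"xyz":[0,0,0],"rot":[0,0,0]},{"xyz":[0,0,0],"rot":[0,0,0]},{"xyz":[0,0,0],"rot":[0,0,0]},{"xyz":[0,0,-30],"rot":[0,0,0]},{"xyz":[0,0,-70],"rot":[0,0,0]},{"xyz":[0,0,-110],"rot":[0,0,0]},{"xyz":[0,0,-140],"rot":[0,0,0]},{"xyz":[0,0,-140],"rot":[0,0,0]},{"xyz":[0,0,-140],"rot":[0,0,0]}]' 0
python3 -c "
from h import *
plan(*rk(80,0),230,YAW)
shot('wrist','w11')"
```

```text
t: 32.02
ee_pos: [518.8, -322.2, 52.4]
orientation: [3.139, -0.079, 0.001]
ft_force: [-0.6, -0.5, -1.6]
width: 35.7
grasp_force: 29.6
t: 32.93
ee_pos: [519.6, -322.6, 194.3]
orientation: [3.137, -0.079, 0.006]
ft_force: [-0.2, -0.2, 0.1]
width: 88.0
grasp_force: 0.0
xyz [-40.1, -0.4, -35.8] rot [0.003, -0.004, -0.002] rows 1.3 ft [-0.2 -0.2  0.1] w 88.0 t 32.9
```

View pics/w11.png

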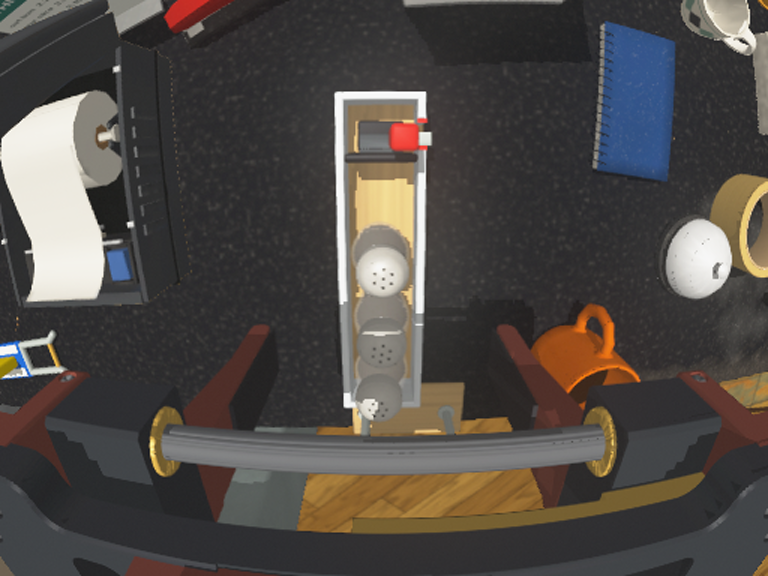

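The row of three stands upright in the lane with domes at (382,275), (382,348) and (378,400), and the pusher is still parked at (400,137). Now I'll free the knob.

```bash

python3 -m inch '[{"xyz":[30,4,0],"rot":[0,0,0]},{"xyz":[60,8,0],"rot":[0,0,0]},{"xyz":[89,12,0],"rot":[0,0,0]},{"xyz":[89,12,0],"rot":[0,0,0]},{"xyz":[89,12,0],"rot":[0,0,0]},{"xyz":[89,12,0],"rot":[0,0,0]},{"xyz":[89,12,0],"rot":[0,0,0]}]' 0
python3 -c "
from h import *
plan(609,-339.5,74,YAW)"
```

```text
t: 33.57
ee_pos: [605.2, -337.8, 190.8]
orientation: [-3.14, 0.079, 0.004]
ft_force: [-0.1, -0.5, 0.0]
width: 87.7
grasp_force: 0.0
xyz [4.2, 1.6, 116.8] rot [-0.0, 0.003, -0.002] rows 2.8 ft [-0.1 -0.5  0. ] w 87.7 t 33.6
```

```bash

python3 -m inch '[{"xyz":[3,1,30],"rot":[0,0,0]},{"xyz":[3,1,60],"rot":[0,0,0]},{"xyz":[3,1,90],"rot":[0,0,0]},{"xyz":[3,1,110],"rot":[0,0,0]},{"xyz":[3,1,116],"rot":[0,0,0]},{"xyz":[3,1,116],"rot":[0,0,0]},{"xyz":[3,1,116],"rot":[0,0,0]}]' 0
python3 -m inch '[{"xyz":[0,0,0],"rot":[0,0,0]},{"xyz":[0,0,0],"rot":[0,0,0]},{"xyz":[0,0,0],"rot":[0,0,0]},{"xyz":[0,0,0],"rot":[0,0,0]},{"xyz":[0,0,0],"rot":[0,0,0]},{"xyz":[0,0,0],"rot":[0,0,0]},{"xyz":[0,0,0],"rot":[0,0,0]},{"xyz":[0,0,0],"rot":[0,0,0]},{"xyz":[0,0,0],"rot":[0,0,0]},{"xyz":[0,0,0],"rot":[0,0,0]},{"xyz":[0,0,0],"rot":[0,0,0]},{"xyz":[0,0,0],"rot":[0,0,0]}]' 255
```

```text
t: 34.15
ee_pos: [609.8, -339.9, 77.0]
orientation: [3.139, -0.079, 0.001]
ft_force: [-0.8, -0.3, 0.8]
width: 87.7
grasp_force: 0.0
t: 35.15
ee_pos: [609.8, -339.5, 76.2]
orientation: [3.14, -0.079, 0.0]
ft_force: [1.0, 0.5, 0.1]
width: 15.6
grasp_force: 30.0
```

```bash

python3 -m inch '[{"xyz":[2,0,0],"rot":[0,0,0]},{"xyz":[3.5,0,0],"rot":[0,0,0]},{"xyz":[3.5,0,0],"rot":[0,0,0]},{"xyz":[3.5,-3,0],"rot":[0,0,0]},{"xyz":[3.5,-6,0],"rot":[0,0,0]},{"xyz":[3.5,-9,0],"rot":[0,0,0]},{"xyz":[3.5,-12,0],"rot":[0,0,0]},{"xyz":[3.5,-14,0],"rot":[0,0,0]},{"xyz":[3.5,-14,0],"rot":[0,0,0]},{"xyz":[3.5,-14,0],"rot":[0,0,0]}]'
```

```text
t: 35.98
ee_pos: [611.9, -325.8, 76.0]
orientation: [3.14, -0.078, -0.007]
ft_force: [-6.9, -1.5, 4.7]
width: 16.0
grasp_force: 30.0
```

```bash

python3 -m inch '[{"xyz":[-6,0,0],"rot":[0,0,0]},{"xyz":[-14,0,0],"rot":[0,0,0]},{"xyz":[-22,0,0],"rot":[0,0,0]},{"xyz":[-30,0,0],"rot":[0,0,0]},{"xyz":[-38,0,0],"rot":[0,0,0]},{"xyz":[-44,0,0],"rot":[0,0,0]},{"xyz":[-49,0,0],"rot":[0,0,0]},{"xyz":[-52,0,0],"rot":[0,0,0]},{"xyz":[-54,0,0],"rot":[0,0,0]},{"xyz":[-56,0,0],"rot":[0,0,0]},{"xyz":[-57,0,0],"rot":[0,0,0]},{"xyz":[-57,0,0],"rot":[0,0,0]}]'
python3 -m inch '[{"xyz":[-1,0,0],"rot":[0,0,0]},{"xyz":[-2,0,0],"rot":[0,0,0]},{"xyz":[-3,0,0],"rot":[0,0,0]},{"xyz":[-4,0,0],"rot":[0,0,0]},{"xyz":[-5,0,0],"rot":[0,0,0]},{"xyz":[-5,0,0],"rot":[0,0,0]}]'
```

```text
t: 36.98
ee_pos: [555.3, -323.2, 76.1]
orientation: [3.14, -0.078, -0.005]
ft_force: [-6.2, -1.5, 3.2]
width: 15.7
grasp_force: 30.0
t: 37.48
ee_pos: [550.7, -322.9, 76.1]
orientation: [3.14, -0.078, -0.004]
ft_force: [-5.4, -1.4, 1.8]
width: 15.8
grasp_force: 30.0
```

```bash

python3 -m inch '[{"xyz":[-1,0,0],"rot":[0,0,0]},{"xyz":[-2,0,0],"rot":[0,0,0]},{"xyz":[-2,0,0],"rot":[0,0,0]},{"xyz":[-2,0,0],"rot":[0,0,0]}]'
python3 -m inch '[{"xyz":[-1,0,0],"rot":[0,0,0]},{"xyz":[-2,0,0],"rot":[0,0,0]},{"xyz":[-2,0,0],"rot":[0,0,0]},{"xyz":[-2,0,0],"rot":[0,0,0]}]'
```

```text
t: 37.82
ee_pos: [549.3, -322.8, 76.1]
orientation: [3.139, -0.078, -0.002]
ft_force: [-5.8, -3.2, 1.5]
width: 16.0
grasp_force: 30.0
t: 38.15
ee_pos: [547.4, -322.7, 76.1]
orientation: [3.139, -0.078, -0.002]
ft_force: [-4.9, -2.9, 0.3]
width: 16.0
grasp_force: 30.0
```

```bash

python3 -m inch '[{"xyz":[-1,0,0],"rot":[0,0,0]},{"xyz":[-2,0,0],"rot":[0,0,0]},{"xyz":[-2,0,0],"rot":[0,0,0]},{"xyz":[-2,0,0],"rot":[0,0,0]}]'
python3 -m inch '[{"xyz":[-1,0,0],"rot":[0,0,0]},{"xyz":[-2,0,0],"rot":[0,0,0]},{"xyz":[-2,0,0],"rot":[0,0,0]},{"xyz":[-2,0,0],"rot":[0,0,0]}]'
python3 -m inch '[{"xyz":[-1,0,0],"rot":[0,0,0]},{"xyz":[-2,0,0],"rot":[0,0,0]},{"xyz":[-2,0,0],"rot":[0,0,0]},{"xyz":[-2,0,0],"rot":[0,0,0]}]'
```

```text
t: 38.48
ee_pos: [545.9, -322.6, 76.1]
orientation: [3.139, -0.079, -0.0]
ft_force: [-6.0, -4.0, 0.7]
width: 15.9
grasp_force: 30.0
t: 38.82
ee_pos: [545.0, -322.6, 76.2]
orientation: [3.139, -0.079, 0.003]
ft_force: [2.3, -3.8, -5.5]
width: 15.6
grasp_force: 30.0
t: 39.15
ee_pos: [544.3, -322.6, 76.3]
orientation: [3.138, -0.079, 0.007]
ft_force: [7.7, -3.4, -8.5]
width: 15.9
grasp_force: 30.0
```

```bash

python3 -m inch '[{"xyz":[1,0.5,0],"rot":[0,0,0]},{"xyz":[2,0.5,0],"rot":[0,0,0]},{"xyz":[2,0.5,0],"rot":[0,0,0]}]'
python3 -m inch '[{"xyz":[0,0,0],"rot":[0,0,0]},{"xyz":[0,0,0],"rot":[0,0,0]},{"xyz":[0,0,0],"rot":[0,0,0]},{"xyz":[0,0,0],"rot":[0,0,0]},{"xyz":[0,0,-20],"rot":[0,0,0]},{"xyz":[0,0,-60],"rot":[0,0,0]},{"xyz":[0,0,-100],"rot":[0,0,0]},{"xyz":[0,0,-140],"rot":[0,0,0]},{"xyz":[0,0,-140],"rot":[0,0,0]},{"xyz":[0,0,-140],"rot":[0,0,0]}]' 0
python3 - <<'E'
from h import *
im,m=shot("wrist",None)
hsv=cv2.cvtColor(im,cv2.COLOR_RGB2HSV)
mk=((hsv[...,0]<6)|(hsv[...,0]>174))&(hsv[...,1]>170)&(hsv[...,2]>90)
n,l,s,c=cv2.connectedComponentsWithStats(mk.astype(np.uint8))
for i in range(1,n):
    if s[i,4]>40: print(s[i],c[i],pt("wrist",*c[i],100,m).round(1))
for x in (4+123+16,): print("knob exp",rk(x,0))
# dark hole clusters on domes, top of row
g=cv2.cvtColor(im,cv2.COLOR_RGB2GRAY)
for k in range(3):
    P=[*rk(22+44*k,0),90];u,v=px("wrist",P,m);print(k,u.round(),v.round(),end=" ")
    u,v=int(u),int(v);w=g[v-14:v+15,u-14:u+15]
    if w.size: 
        b=cv2.morphologyEx(w,cv2.MORPH_BLACKHAT,np.ones((5,5)));ys,xs=np.nonzero(b>40);print(len(xs), pt("wrist",xs.mean()+u-14,ys.mean()+v-14,90,m).round(0) if len(xs) else "",P)
E
```

```text
t: 39.4
ee_pos: [544.8, -322.7, 76.2]
orientation: [3.14, -0.079, 0.002]
ft_force: [4.0, -2.1, -5.1]
width: 15.7
grasp_force: 30.0
t: 40.23
ee_pos: [545.3, -323.3, 219.3]
orientation: [3.137, -0.079, 0.008]
ft_force: [-0.5, 0.6, -0.6]
width: 78.9
grasp_force: 0.0
[ 118    0   82   46 1455] [153.7766323   18.73402062] [ 713.4 -235.1  100. ]
[246 162  17  31 441] [253.95464853 177.94104308] [ 548.1 -323.5  100. ]
knob exp [ 542.33531927 -323.06087238]
0 254.0 280.0 8 [ 422. -308.   90.] [np.float64(421.47466450266893), np.float64(-317.25551882746953), 90]
1 254.0 247.0 11 [ 462. -317.   90.] [np.float64(465.42399350800673), np.float64(-319.36655648240867), 90]
2 254.0 211.0 10 [ 503. -323.   90.] [np.float64(509.3733225133446), np.float64(-321.4775941373478), 90]
```

```bash
cat > tag.py <<'E'
from h import *
def blobs(n,name=None):
    im,m=shot(n,name);hsv=cv2.cvtColor(im,cv2.COLOR_RGB2HSV);H,S,V=cv2.split(hsv)
    out={}
    for k,(a,b,z) in {"yellow":(26,34,46),"blue":(98,112,4),"brass":(14,22,4)}.items():
        mk=((H>=a)&(H<=b)&(S>150)&(V>110)).astype(np.uint8)
        nn,l,s,c=cv2.connectedComponentsWithStats(mk)
        for i in range(1,nn):
            if s[i,4]<8: continue
            p=pt(n,*c[i],z,m)
            if 300<p[0]<560 and -100<p[1]<330:
                r=cv2.minAreaRect(np.argwhere(l==i)[:,::-1].astype(np.float32))
                box=np.array([pt(n,*q,z,m)[:2] for q in cv2.boxPoints(r)])
                e=[box[1]-box[0],box[2]-box[1]];L=max(e,key=np.linalg.norm)
                print(k,s[i,4],p.round(1),"len",[np.linalg.norm(x).round(1) for x in e],"dir deg",(np.degrees(np.arctan2(L[1],L[0]))%180).round(1))
E
python3 - <<'E'
from tag import *
blobs("top")
plan(430,20,200,87.25)
print(rk(-38,15),ctrl.get_obs()['qpos'].round(2))
E
```

```text
yellow 63 [410.6 139.6  46. ] len [np.float64(44.5), np.float64(9.6)] dir deg 96.3
blue 32 [420.3 108.1   4. ] len [np.float64(31.2), np.float64(12.8)] dir deg 178.6
blue 8 [424.3 178.2   4. ] len [np.float64(2.9), np.float64(8.5)] dir deg 4.5
blue 15 [391.6 171.7   4. ] len [np.float64(5.7), np.float64(16.8)] dir deg 4.5
brass 324 [516.7 316.    4. ] len [np.float64(93.5), np.float64(61.1)] dir deg 1.3
brass 139 [458.6 310.7   4. ] len [np.float64(61.2), np.float64(20.2)] dir deg 91.0
brass 39 [431.4 286.4   4. ] len [np.float64(20.3), np.float64(17.2)] dir deg 91.1
brass 10 [429.8 317.7   4. ] len [np.float64(17.3), np.float64(5.1)] dir deg 102.4
brass 18 [424.6  46.7   4. ] len [np.float64(5.7), np.float64(19.8)] dir deg 3.2
brass 73 [402.2 289.6   4. ] len [np.float64(25.2), np.float64(31.5)] dir deg 48.7
brass 8 [343.3 308.4   4. ] len [np.float64(8.6), np.float64(2.8)] dir deg 91.2
brass 13 [344.  287.7   4. ] len [np.float64(19.9), np.float64(2.8)] dir deg 91.2
brass 345 [311.3 213.    4. ] len [np.float64(67.2), np.float64(53.2)] dir deg 101.0
brass 12 [328.9 105.2   4. ] len [np.float64(13.2), np.float64(7.0)] dir deg 109.4
brass 188 [309.5  55.5   4. ] len [np.float64(57.6), np.float64(39.9)] dir deg 136.5
xyz [-130.3, -336.0, 15.6] rot [-0.001, 0.001, -1.573] rows 12.6 ft [-0.  -0.1 -0.4] w 85.8 t 40.3
[ 362.26343324 -299.39410532] [-0.55  0.44  1.62 -0.    1.08  1.07]
```

```bash

python3 -m inch '[{"xyz":[-30,-15,0],"rot":[0,0,-0.12]},{"xyz":[-60,-40,0],"rot":[0,0,-0.24]},{"xyz":[-90,-70,0],"rot":[0,0,-0.36]},{"xyz":[-110,-100,0],"rot":[0,0,-0.48]},{"xyz":[-125,-130,0],"rot":[0,0,-0.6]},{"xyz":[-135,-165,0],"rot":[0,0,-0.72]},{"xyz":[-142,-200,0],"rot":[0,0,-0.84]},{"xyz":[-142,-230,0],"rot":[0,0,-0.96]},{"xyz":[-142,-260,5],"rot":[0,0,-1.08]},{"xyz":[-142,-290,10],"rot":[0,0,-1.2]},{"xyz":[-142,-325,15],"rot":[0,0,-1.32]},{"xyz":[-142,-325,15],"rot":[0,0,-1.44]}]' 0
python3 -m inch '[{"xyz":[0,0,0],"rot":[0,0,-0.12]},{"xyz":[0,0,0],"rot":[0,0,-0.133]},{"xyz":[0,0,0],"rot":[0,0,-0.133]},{"xyz":[0,0,0],"rot":[0,0,-0.133]},{"xyz":[0,0,0],"rot":[0,0,-0.133]}]'
python3 - <<'E'
from tag import *
blobs("wrist","w12")
plan(410,138,17,97)
E
```

```text
t: 41.33
ee_pos: [416.5, 13.3, 198.5]
orientation: [-2.401, -2.021, 0.006]
ft_force: [-0.0, -0.5, -0.7]
width: 88.0
grasp_force: 0.0
t: 41.75
ee_pos: [418.2, 8.7, 200.4]
orientation: [2.278, 2.164, -0.002]
ft_force: [-0.1, -0.8, 0.3]
width: 88.0
grasp_force: 0.0
yellow 519 [411.3 138.   46. ] len [np.float64(12.4), np.float64(47.9)] dir deg 97.3
blue 585 [412.5 130.9   4. ] len [np.float64(45.4), np.float64(78.6)] dir deg 97.2
brass 43 [305.2 214.7   4. ] len [np.float64(4.0), np.float64(16.5)] dir deg 89.0
brass 138 [320.6 215.4   4. ] len [np.float64(26.1), np.float64(13.6)] dir deg 170.0
brass 171 [335.6 164.9   4. ] len [np.float64(15.2), np.float64(28.0)] dir deg 87.4
brass 275 [310.6 151.1   4. ] len [np.float64(22.9), np.float64(51.8)] dir deg 92.8
brass 17 [321.6 174.2   4. ] len [np.float64(3.9), np.float64(7.8)] dir deg 87.7
brass 38 [308.3 125.7   4. ] len [np.float64(6.5), np.float64(8.8)] dir deg 86.1
brass 94 [423.2  43.8   4. ] len [np.float64(26.2), np.float64(5.6)] dir deg 6.7
brass 569 [318.6 -27.6   4. ] len [np.float64(37.0), np.float64(60.9)] dir deg 90.5
brass 10 [304.9 -19.4   4. ] len [np.float64(2.7), np.float64(5.5)] dir deg 82.0
brass 64 [338.7 -26.3   4. ] len [np.float64(7.9), np.float64(20.4)] dir deg 83.5
xyz [128.9, -14.8, 183.4] rot [-0.001, 0.001, -0.173] rows 5.4 ft [ 0.2  0.9 -0.1] w 87.5 t 41.8
```

```bash

python3 -m inch '[{"xyz":[30,-4,20],"rot":[0,0,-0.08]},{"xyz":[60,-8,45],"rot":[0,0,-0.173]},{"xyz":[90,-11,70],"rot":[0,0,-0.175]},{"xyz":[115,-13,100],"rot":[0,0,-0.175]},{"xyz":[129,-14,125],"rot":[0,0,-0.175]},{"xyz":[129,-14,140],"rot":[0,0,-0.175]},{"xyz":[129,-14,140],"rot":[0,0,-0.175]},{"xyz":[129,-14,140],"rot":[0,0,-0.175]},{"xyz":[129,-14,140],"rot":[0,0,-0.175]}]' 90
python3 -c "
from h import *
plan(411.3,138,17,97.2)"
```

```text
t: 42.55
ee_pos: [411.3, 138.1, 61.4]
orientation: [2.077, 2.356, 0.0]
ft_force: [0.6, 0.1, 0.6]
width: 56.6
grasp_force: 0.0
xyz [-0.1, -0.1, 44.4] rot [0.001, 0.001, -0.0] rows 1.1 ft [0.6 0.1 0.6] w 56.6 t 42.5
```

```bash

python3 -m inch '[{"xyz":[0,0,15],"rot":[0,0,0]},{"xyz":[0,0,30],"rot":[0,0,0]},{"xyz":[0,0,40],"rot":[0,0,0]},{"xyz":[0,0,44],"rot":[0,0,0]},{"xyz":[0,0,44],"rot":[0,0,0]},{"xyz":[0,0,44],"rot":[0,0,0]}]' 
python3 -m inch '[{"xyz":[0,0,0],"rot":[0,0,0]},{"xyz":[0,0,0],"rot":[0,0,0]},{"xyz":[0,0,0],"rot":[0,0,0]},{"xyz":[0,0,0],"rot":[0,0,0]},{"xyz":[0,0,0],"rot":[0,0,0]},{"xyz":[0,0,0],"rot":[0,0,0]},{"xyz":[0,0,0],"rot":[0,0,0]},{"xyz":[0,0,0],"rot":[0,0,0]},{"xyz":[0,0,0],"rot":[0,0,0]},{"xyz":[0,0,-10],"rot":[0,0,0]},{"xyz":[0,0,-20],"rot":[0,0,0]},{"xyz":[0,0,-20],"rot":[0,0,0]}]' 255
python3 - <<'E'
from tag import *
plan(413,-130,60,87.25)
# target: tag axis at rack x=-34
T=lambda tx: None
for legx in (25,-37): # leg tag-x ; rib at rack y = 15+(95+legx)
    print(legx,rk(-34,15+95+legx))
im,m=shot("wrist","w13")
E
```

```text
t: 43.05
ee_pos: [411.2, 138.3, 17.2]
orientation: [2.076, 2.357, -0.0]
ft_force: [-0.6, -0.1, -0.1]
width: 57.1
grasp_force: 0.0
t: 44.05
ee_pos: [411.8, 138.8, 38.5]
orientation: [2.075, 2.356, 0.002]
ft_force: [-0.0, -0.1, -0.8]
width: 13.7
grasp_force: 30.0
xyz [-266.8, -32.8, -21.4] rot [0.003, 0.0, 0.175] rows 6.5 ft [-0.  -0.1 -0.8] w 13.7 t 44.0
25 [ 372.01620221 -179.72421145]
-37 [ 369.04155824 -241.65281142]
```

```bash

python3 -m inch '[{"xyz":[-35,-5,0],"rot":[0,0,0]},{"xyz":[-70,-12,0],"rot":[0,0,0.02]},{"xyz":[-105,-20,0],"rot":[0,0,0.05]},{"xyz":[-140,-29,0],"rot":[0,0,0.08]},{"xyz":[-175,-39,0],"rot":[0,0,0.11]},{"xyz":[-210,-50,0],"rot":[0,0,0.14]},{"xyz":[-245,-60,0],"rot":[0,0,0.175]},{"xyz":[-280,-70,0],"rot":[0,0,0.175]},{"xyz":[-305,-77,3],"rot":[0,0,0.175]},{"xyz":[-305,-77,3],"rot":[0,0,0.175]},{"xyz":[-305,-77,3],"rot":[0,0,0.175]},{"xyz":[-305,-77,3],"rot":[0,0,0.175]}]' 
python3 - <<'E'
from tag import *
plan(*rk(-34,140),35,87.25)
n="top"
im,m=shot(n,"t13");hsv=cv2.cvtColor(im,cv2.COLOR_RGB2HSV);H,S,V=cv2.split(hsv)
mk=((H>=14)&(H<=24)&(S>140)&(V>110)).astype(np.uint8)
nn,l,s,c=cv2.connectedComponentsWithStats(mk)
for i in range(1,nn):
    p=pt(n,*c[i],22,m)
    if s[i,4]>5 and 340<p[0]<420 and -320<p[1]<-150: print(s[i],p.round(1))
print("expected gate",rk(-34,45))
# steel bar of the eye in top view: bright low-sat pixels over the wooden foot
u,v=px(n,[*rk(-38,-22),66],m);print(u,v)
sub=(V>150)&(S<70);ys,xs=np.nonzero(sub[int(v)-8:int(v)+9,int(u)-30:int(u)+31])
P=[pt(n,x+int(u)-30,y+int(v)-8,66,m) for x,y in zip(xs,ys)]
P=np.array(P);print(len(P),P.mean(0),P.min(0),P.max(0))
E
```

```text
t: 45.1
ee_pos: [372.9, -173.5, 34.1]
orientation: [2.274, 2.166, -0.001]
ft_force: [0.7, -0.5, -0.8]
width: 13.8
grasp_force: 30.0
xyz [-1.3, -0.6, -0.9] rot [0.0, 0.001, -0.0] rows 0.0 ft [ 0.7 -0.5 -0.8] w 13.8 t 45.1
expected gate [ 367.69817064 -269.62056624]
328.68537368279044 267.6385939675176
220 [ 361.7362193  -302.64653956   66.        ] [ 340.01225645 -376.17180703   66.        ] [ 381.46639967 -256.31456457   66.        ]
```

```bash

python3 - <<'E'
from h import *
n="top";im,m=shot(n,None);hsv=cv2.cvtColor(im,cv2.COLOR_RGB2HSV);H,S,V=cv2.split(hsv)
for yy in (-10,-20,-30,-40,-50):
    r=[]
    for xx in np.arange(-54,-24,1.5):
        u,v=px(n,[*rk(xx,yy),66],m);r.append((xx,int(cv2.getRectSubPix(S.astype(np.float32),(1,1),(float(u),float(v)))[0,0])))
    lo=[a for a,b in r if b<60];print(yy,lo)
# hook + gate row: along rack x at the gate line
for yy in (60,50,45,40,36):
    print(yy,[(int(xx),*im[tuple(px(n,[*rk(xx,yy),22],m)[::-1].round().astype(int))]) for xx in np.arange(-60,-8,4)])
E
```

```text
-10 [np.float64(-40.5), np.float64(-39.0), np.float64(-37.5), np.float64(-36.0), np.float64(-34.5)]
-20 [np.float64(-40.5), np.float64(-39.0), np.float64(-37.5), np.float64(-36.0), np.float64(-34.5)]
-30 [np.float64(-40.5), np.float64(-39.0), np.float64(-37.5), np.float64(-36.0), np.float64(-34.5)]
-40 [np.float64(-40.5), np.float64(-39.0), np.float64(-37.5), np.float64(-36.0), np.float64(-34.5)]
-50 [np.float64(-42.0), np.float64(-40.5), np.float64(-39.0), np.float64(-37.5), np.float64(-36.0), np.float64(-34.5), np.float64(-33.0), np.float64(-31.5), np.float64(-30.0)]
60 [(-60, np.uint8(214), np.uint8(208), np.uint8(190)), (-56, np.uint8(178), np.uint8(172), np.uint8(158)), (-52, np.uint8(214), np.uint8(208), np.uint8(189)), (-48, np.uint8(221), np.uint8(215), np.uint8(195)), (-44, np.uint8(224), np.uint8(220), np.uint8(200)), (-40, np.uint8(222), np.uint8(218), np.uint8(198)), (-36, np.uint8(223), np.uint8(219), np.uint8(199)), (-32, np.uint8(223), np.uint8(219), np.uint8(199)), (-28, np.uint8(225), np.uint8(222), np.uint8(202)), (-24, np.uint8(226), np.uint8(223), np.uint8(203)), 
[... 2150 characters left out ...]
nt8(224), np.uint8(218), np.uint8(198))]
36 [(-60, np.uint8(126), np.uint8(123), np.uint8(112)), (-56, np.uint8(231), np.uint8(236), np.uint8(231)), (-52, np.uint8(184), np.uint8(190), np.uint8(184)), (-48, np.uint8(36), np.uint8(37), np.uint8(39)), (-44, np.uint8(45), np.uint8(43), np.uint8(41)), (-40, np.uint8(40), np.uint8(37), np.uint8(37)), (-36, np.uint8(40), np.uint8(37), np.uint8(36)), (-32, np.uint8(51), np.uint8(49), np.uint8(47)), (-28, np.uint8(84), np.uint8(82), np.uint8(78)), (-24, np.uint8(100), np.uint8(97), np.uint8(91)), (-20, np.uint8(164), np.uint8(161), np.uint8(148)), (-16, np.uint8(203), np.uint8(198), np.uint8(182)), (-12, np.uint8(207), np.uint8(201), np.uint8(184))]
```

```bash

python3 -m inch '[{"xyz":[-8,-0.6,-1],"rot":[0,0,0]},{"xyz":[-16,-0.6,-1],"rot":[0,0,0]},{"xyz":[-24,-0.6,-1],"rot":[0,0,0]},{"xyz":[-28,-0.6,-1],"rot":[0,0,0]},{"xyz":[-28,-0.6,-1],"rot":[0,0,0]},{"xyz":[-28,-0.6,-1],"rot":[0,0,0]}]' 
python3 -m inch '[{"xyz":[-4,0,0],"rot":[0,0,0]},{"xyz":[-8,0,0],"rot":[0,0,0]},{"xyz":[-12,0,0],"rot":[0,0,0]},{"xyz":[-12,0,0],"rot":[0,0,0]},{"xyz":[-12,0,0],"rot":[0,0,0]}]'
python3 -c "
from h import *
plan(*rk(-34,73),35,87.25)"
```

```text
t: 45.7
ee_pos: [371.1, -202.3, 35.0]
orientation: [2.274, 2.166, -0.001]
ft_force: [-1.8, 0.1, -1.2]
width: 13.9
grasp_force: 30.0
t: 46.12
ee_pos: [371.0, -214.6, 35.1]
orientation: [2.273, 2.165, -0.001]
ft_force: [-1.9, -2.9, -1.4]
width: 13.8
grasp_force: 30.0
xyz [-27.1, -0.6, 0.2] rot [0.001, 0.002, -0.001] rows 0.6 ft [-1.9 -2.9 -1.4] w 13.8 t 46.1
```

```bash

for i in 1 2 3; do python3 -m inch '[{"xyz":[-2,0,0],"rot":[0,0,0]},{"xyz":[-4,0,0],"rot":[0,0,0]},{"xyz":[-4,0,0],"rot":[0,0,0]}]' | grep -E "ee_pos|ft|t:"; done
```

```text
t: 46.37
ee_pos: [370.5, -218.0, 35.1]
ft_force: [-2.3, -0.4, -1.7]
t: 46.62
ee_pos: [370.3, -222.2, 35.1]
ft_force: [-2.3, -0.5, -1.4]
t: 46.87
ee_pos: [370.3, -226.5, 35.2]
ft_force: [-2.3, -1.3, -0.3]
```

```bash

python3 -m inch '[{"xyz":[0,-1.5,0],"rot":[0,0,0]},{"xyz":[0,-1.5,0],"rot":[0,0,0]},{"xyz":[0,-1.5,0],"rot":[0,0,0]},{"xyz":[0,-1.5,0],"rot":[0,0,0]}]'|grep -E "ee_pos|ft"
python3 -m inch '[{"xyz":[-2,0,0],"rot":[0,0,0]},{"xyz":[-4,0,0],"rot":[0,0,0]},{"xyz":[-4,0,0],"rot":[0,0,0]}]' | grep -E "ee_pos|ft|t:"
python3 - <<'E'
from h import *
o=ctrl.get_obs();print(o['moment'].round(2))
plan(*rk(-34,73),35,87.25)
for n in ("scene","top"):
    im,m=shot(n,n+"14");H,S,V=cv2.split(cv2.cvtColor(im,cv2.COLOR_RGB2HSV))
    u,v=px(n,[*rk(-34,40),22],m).astype(int);w=(slice(v-25,v+26),slice(u-30,u+31))
    mk=((H>=14)&(H<=24)&(S>140)&(V>110)).astype(np.uint8)[w]
    nn,l,s,c=cv2.connectedComponentsWithStats(mk)
    for i in range(1,nn):
        p=pt(n,*(c[i]+[u-30,v-25]),22,m);print(n,s[i],p.round(1))
E
```

```text
ee_pos: [369.4, -226.5, 35.4]
ft_force: [0.6, -1.0, -0.4]
t: 47.45
ee_pos: [369.0, -230.4, 35.2]
ft_force: [2.2, -3.5, -3.4]
[-0.41 -0.46  0.1 ]
xyz [-11.2, 0.6, 0.3] rot [0.002, 0.002, 0.0] rows 0.3 ft [ 2.2 -3.5 -3.4] w 14.0 t 47.5
scene [15  1  7  4 10] [ 470.3 -358.2   22. ]
scene [20  6  1  1  1] [ 453.4 -345.2   22. ]
scene [31 12  1  1  1] [ 405.2 -340.6   22. ]
scene [34 20  1  2  2] [ 372.7 -306.9   22. ]
scene [18 23  3  4  4] [ 400.5 -255.7   22. ]
scene [24 24  1  2  2] [ 387.1 -267.    22. ]
scene [17 28  1  1  1] [ 395.  -236.8   22. ]
scene [23 31  2  2  2] [ 369.1 -235.6   22. ]
```

```bash

for i in 1 2 3; do python3 -m inch '[{"xyz":[-2,0,0],"rot":[0,0,0]},{"xyz":[-4,0,0],"rot":[0,0,0]},{"xyz":[-4,0,0],"rot":[0,0,0]}]' | grep -E "ee_pos|ft|t:"; done
python3 -c "
from h import *
plan(*rk(-34,73),35,87.25)"
```

```text
t: 47.8
ee_pos: [367.5, -233.6, 35.0]
ft_force: [-1.0, 0.3, -2.2]
t: 48.05
ee_pos: [367.6, -237.8, 35.0]
ft_force: [0.9, 0.1, -0.5]
t: 48.3
ee_pos: [367.7, -242.0, 35.1]
ft_force: [-1.5, -0.3, -0.4]
xyz [0.4, 1.3, 0.1] rot [0.0, 0.001, -0.0] rows 0.0 ft [-1.5 -0.3 -0.4] w 13.8 t 48.3
```

```bash

python3 -m inch '[{"xyz":[6,0,0],"rot":[0,0,0]},{"xyz":[12,0,0],"rot":[0,0,0]},{"xyz":[18,0,0],"rot":[0,0,0]},{"xyz":[22,0,0],"rot":[0,0,0]},{"xyz":[24,0,0],"rot":[0,0,0]},{"xyz":[24,0,0],"rot":[0,0,0]}]' | grep -E "ee_pos|ft"
for i in 1 2 3 4; do python3 -m inch '[{"xyz":[1,0,0],"rot":[0,0,0]},{"xyz":[2.5,0,0],"rot":[0,0,0]},{"xyz":[2.5,0,0],"rot":[0,0,0]}]' | grep -E "ee_pos|ft"; done
```

```text
ee_pos: [368.8, -217.0, 35.1]
ft_force: [-0.5, 0.3, -1.1]
ee_pos: [369.0, -215.1, 35.1]
ft_force: [0.3, -0.1, -0.6]
ee_pos: [369.0, -212.6, 35.0]
ft_force: [0.4, -0.2, -1.3]
ee_pos: [369.5, -211.4, 35.1]
ft_force: [-3.1, -10.9, -4.6]
ee_pos: [370.5, -210.7, 35.2]
ft_force: [-6.3, -24.0, -9.2]
```

The gate holds the leg when I pull back (24 N), so it has shut. I'll push in again, lower and release.

```bash

python3 -m inch '[{"xyz":[-6,0,0],"rot":[0,0,0]},{"xyz":[-12,0,0],"rot":[0,0,0]},{"xyz":[-18,0,0],"rot":[0,0,0]},{"xyz":[-24,0,2],"rot":[0,0,0]},{"xyz":[-26,0,5],"rot":[0,0,0]},{"xyz":[-26,0,8],"rot":[0,0,0]},{"xyz":[-26,0,10],"rot":[0,0,0]},{"xyz":[-26,0,10],"rot":[0,0,0]},{"xyz":[-26,0,10],"rot":[0,0,0]}]' | grep -E "ee_pos|ft"
python3 -m inch '[{"xyz":[0,0,0],"rot":[0,0,0]},{"xyz":[0,0,0],"rot":[0,0,0]},{"xyz":[0,0,0],"rot":[0,0,0]},{"xyz":[0,0,0],"rot":[0,0,0]},{"xyz":[0,0,-15],"rot":[0,0,0]},{"xyz":[0,0,-40],"rot":[0,0,0]},{"xyz":[0,0,-80],"rot":[0,0,0]},{"xyz":[0,0,-120],"rot":[0,0,0]},{"xyz":[0,0,-160],"rot":[0,0,0]},{"xyz":[40,0,-180],"rot":[0,0,0]},{"xyz":[80,0,-180],"rot":[0,0,0]},{"xyz":[80,0,-180],"rot":[0,0,0]}]' 90
python3 - <<'E'
from h import *
for n in ("top","wrist"):
    im,m=shot(n,n+"15");H,S,V=cv2.split(cv2.cvtColor(im,cv2.COLOR_RGB2HSV))
    for k,(a,b,z) in {"yellow":(26,34,46),"blue":(98,112,4),"brass":(14,22,12)}.items():
        mk=((H>=a)&(H<=b)&(S>150)&(V>110)).astype(np.uint8)
        nn,l,s,c=cv2.connectedComponentsWithStats(mk)
        for i in range(1,nn):
            p=pt(n,*c[i],z,m)
            if s[i,4]>7 and 350<p[0]<400 and -340<p[1]<-150: print(n,k,s[i],p.round(1))
o=ctrl.get_obs();print(o['ee_pos'],o['width'])
E
```

```text
ee_pos: [367.8, -233.3, 24.8]
ft_force: [-0.1, 0.6, -0.4]
t: 51.55
ee_pos: [371.8, -149.4, 206.5]
orientation: [2.27, 2.169, 0.002]
ft_force: [-0.6, 0.1, -0.1]
width: 56.7
grasp_force: 0.0
wrist yellow [250 231  10  20 196] [ 368.2 -241.    46. ]
wrist blue [238 194  35  56 339] [ 377.5 -213.2    4. ]
wrist brass [245 280   4   4  12] [ 353.1 -327.3   12. ]
wrist brass [256 280   8   4  29] [ 371.6 -328.1   12. ]
[ 371.98804221 -152.52419384  205.50331687] 56.600658597493585
```

```bash
python3 -c "
from workcell import ctrl
print(ctrl.close_job())"
```

```text
the job is handed in; nothing more can be done
None
```

The job is handed in at about 52 s (no verdict shown): three shakers stand upright and pressed against the lip by the pusher, and the tag is clipped round the eye's left leg with its gate shut; a fourth shaker shape by the glass case had nothing solid to grip, so I took it as scenery and left it.

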